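Check sealed domino sets by feel and pack the complete ones under the bar

ROBOT

A 6-joint arm with a two-finger parallel gripper is mounted at the origin on the work surface. World frame = base frame: x ahead of the robot, y to its left, z up, the work surface at z = 0. Lengths are in m, angles in rad, forces in N, time in s.
With the tool pointing down it reaches from about 0.325 to 0.85 m from the base axis. Payload 4.4 kg.
Tool frame: the origin (TCP) lies at the centre of the arm's flange, where the gripper is bolted on; the fingertips stand 199 mm ahead of it and the grasp point (between the pads) lies bot.grip_depth ahead of it (bot.grip_depth is the distance from the TCP to the grasp point, in m); z points along the fingers, y is the line along which they close (so a half turn about z gives the same grasp; the last joint's range is limited). The gripper opens to 94 mm and grips with 3 to 60 N. Pads are 16 mm wide; open, the fingers measure 119 mm over their backs; the gripper's body (75 mm by 177 mm) begins 78 mm behind the grasp point.
Start: joints at [0.954, 0.207, 1.542, -0, 1.393, -0.15], TCP at [0.259, 0.513, 0.405] pointing down, gripper open.
Joint ranges: [-2.73, 2.73], [-0.86, 2.22], [0.23, 2.46], [-1.11, 4.25], [0.08, 2.63], [-2.82, 2.82]. Speed limits (rad/s): [2.79, 2.79, 3.14, 3.14, 3.14, 3.14].

INTERFACE

Orientations are given as [roll, pitch, yaw] about the fixed x, y, z axes, in that order (R = Rz(yaw) Ry(pitch) Rx(roll)).
In Python, from workcell import bot, optics, spotter gives the robot as it stands.
- The arm moves only by the tool jog_arm, never from a script. Its argument "series" is one flat list of numbers, 7 for each row, row after row: the shift along the tool's x, y, z in units of 0.1 m (1.0 is 0.1 m), then the turn, a rotation vector about the tool's x, y, z in units of 4 degrees (1.0 is 4 degrees), then the gripper's target within -1 to 1 (fully open at 1, half-way at 0, shut at -1). In form: [dx, dy, dz, wx, wy, wz, jaw, dx, dy, dz, wx, wy, wz, jaw, ...]. A call has 1 to 10 rows; each row shifts and turns the commanded pose from where the row before left it, along the tool's axes as they then stand; what a row does not reach is not made up. A row lasts 1/10 s, in which the tool goes at most 50 mm and 8.59 degrees, less where a joint would pass 70% of its speed; a pose out of reach is approached as far as the arm can. A call with a number of a shift or a turn outside -1 to 1 is refused whole. A call with a gripper value outside its range is refused whole. The fingers move at their own pace and stop on an object; "force" is the grip in N (left out, the last holds). Time passes only in rows, so rows that do not move let the fingers close. It gives the time, the measured TCP pose, the force, the opening and the grip force at its end, in the units of the state.
- bot.sense(): the state, without advancing time (a new reading comes with each control period).
- optics.camera(name): name is "side" or "top"; returns a dict with "frame" (400x640x3 uint8, red, green, blue), "mtx" (3x3 intrinsics, pixels), "extrinsics" (4x4, takes a point from world to camera coordinates). Camera axes: x right, y up, looking along -z (the intrinsics and any distortion apply to the point x, -y, -z); pixel columns grow to the right and rows downward; lengths in m; the calibration is good to about 2 mm. A picture is of the moment at which its call begins. There is no depth.
- bot.job_done(): hands the job in; it is judged then, once.
Trained networks look in the newest picture that a camera, given by its name, has taken for a name from the list of things; names that differ only in an ending like _2 or _b are one class to them, and where a whole thing is asked for, a point or a joint stands for the part that bears it (a point fixed in the world has none). Each returns a list of dicts, best first, with "conf" (0 to 1); they miss things now and then, are a little off and sometimes report something else, mostly with a low value. They report only what shows in the picture. A call takes as long as a camera call. They do not tell look-alikes from the thing itself.
- spotter.look_for(camera, target): "uv" ([column, row] in pixels, amid what is visible of it).
- spotter.silhouettes(camera, target): "pixels" (400x640 bool, what is visible of it) and "uv" ([column, row] in pixels, amid what is visible of it).
The state is a dict: "time_s": time; "qpos": joint angles; "joint_velocities": joint speeds; "joint_torque": joint torques, N m; "ee_pos": TCP position; "tcp_rot": TCP orientation; "wrist_force": force on the tool from outside, world axes, zero at the start; "torque": the same for the moment, N m; "opening": finger opening in m; "gripper_force": force on a finger pad.
Only numpy, scipy, OpenCV 4.12 (cv2) and the standard library are available. Lean on these libraries where they do the work, as an engineer would, in place of code of your own. Each camera call takes 0.05 s, during which the arm holds its last target. There are 200 camera calls.

TASK

Check the donated domino sets on the sorting table without breaking their seals: in an incomplete set you can feel the tiles slide when you tilt the box end to end, while a complete one is packed tight. Take the retaining bar off the white sale crate, lay every complete set flat in the crate and every incomplete one flat in the low cardboard tray, lid up and on the floor of it, none on top of another; then lay the bar back across the crate, seated between the cheeks on both end walls with its ends hooked over. Leave the other things on the table where they are.

Things in the scene. Friction and masses are not known exactly. Their poses are not given: they have to be found in the camera images.
- set1: sealed wooden domino box, 130 x 52 x 44 mm (x, y, z); origin under its centre, z up through the lid; 0.34 to 0.48 kg (tells nothing); may be absent (4 or 5 of 6 are there). In an incomplete set the tiles, a 0.24 kg block, slide along x, 52 mm end to end, once x is tilted over about 10 degrees (25 to 30 to be sure) and stay there when level again: the balance point moves. A complete set is tight. Its lid (42 mm up) is one of seal_a to f
- set2: sealed wooden domino box, 130 x 52 x 44 mm (x, y, z); origin under its centre, z up through the lid; 0.34 to 0.48 kg (tells nothing); may be absent (4 or 5 of 6 are there). In an incomplete set the tiles, a 0.24 kg block, slide along x, 52 mm end to end, once x is tilted over about 10 degrees (25 to 30 to be sure) and stay there when level again: the balance point moves. A complete set is tight. Its lid (42 mm up) is one of seal_a to f
- set3: sealed wooden domino box, 130 x 52 x 44 mm (x, y, z); origin under its centre, z up through the lid; 0.34 to 0.48 kg (tells nothing); may be absent (4 or 5 of 6 are there). In an incomplete set the tiles, a 0.24 kg block, slide along x, 52 mm end to end, once x is tilted over about 10 degrees (25 to 30 to be sure) and stay there when level again: the balance point moves. A complete set is tight. Its lid (42 mm up) is one of seal_a to f
- set4: sealed wooden domino box, 130 x 52 x 44 mm (x, y, z); origin under its centre, z up through the lid; 0.34 to 0.48 kg (tells nothing); may be absent (4 or 5 of 6 are there). In an incomplete set the tiles, a 0.24 kg block, slide along x, 52 mm end to end, once x is tilted over about 10 degrees (25 to 30 to be sure) and stay there when level again: the balance point moves. A complete set is tight. Its lid (42 mm up) is one of seal_a to f
- set5: sealed wooden domino box, 130 x 52 x 44 mm (x, y, z); origin under its centre, z up through the lid; 0.34 to 0.48 kg (tells nothing); may be absent (4 or 5 of 6 are there). In an incomplete set the tiles, a 0.24 kg block, slide along x, 52 mm end to end, once x is tilted over about 10 degrees (25 to 30 to be sure) and stay there when level again: the balance point moves. A complete set is tight. Its lid (42 mm up) is one of seal_a to f
- set6: sealed wooden domino box, 130 x 52 x 44 mm (x, y, z); origin under its centre, z up through the lid; 0.34 to 0.48 kg (tells nothing); may be absent (4 or 5 of 6 are there). In an incomplete set the tiles, a 0.24 kg block, slide along x, 52 mm end to end, once x is tilted over about 10 degrees (25 to 30 to be sure) and stay there when level again: the balance point moves. A complete set is tight. Its lid (42 mm up) is one of seal_a to f
- crate: sale crate, white perforated plastic, fixed, 310 x 164 mm outside, 65 mm high, walls and floor 5 mm thick, open top; origin under its centre, x along its length. Its inside (300 x 154 mm) takes three boxes side by side, each lying across it (box length along the crate's y), about 88 mm apart
- crate_rest (a point): point at rim height (65 mm) over the centre of the crate, axes as the crate: where the bar's origin lies when the bar is properly on. On the middle of each end wall two cheeks, 10 mm high and 30 mm apart, keep the bar from sliding sideways
- tray: low open cardboard tray for the incomplete sets, fixed, 310 x 164 mm outside, 40 mm high, walls and floor 5 mm; origin at the centre of its underside, x along its length; takes three boxes in the same way
- bar: aluminium retaining bar, 330 x 20 x 14 mm, 0.22 kg; its ends are bent down 18 mm (4 mm thick, 322 mm apart inside) to hook over the outside of the crate's end walls; origin at the centre of the bar's underside, x along it. It starts on the crate; on the table it stands on its bent ends, origin 18 mm up. The table beyond the boxes, at x = 0.69, y -0.17 to 0.17, is free for laying it aside along y
- taperoll: bystander: roll of brown tape lying flat, 90 mm across, 48 mm high; origin under its centre
- dictionary: bystander: pocket dictionary lying flat, 110 x 80 x 32 mm; origin under its centre
- mug: bystander: white mug, 76 mm across, 80 mm high; origin under its centre
- ruler: bystander: metal ruler 300 x 30 x 4 mm beyond the boxes; origin under its centre
- marker: bystander: marker pen 120 mm long; origin under its centre
- paperbacks: bystander: two stacked paperbacks, 180 x 115 x 50 mm; origin under their centre
Mind the look-alikes: they are no part of the job. What is shaped like the set4 but orange or pink is not meant.

How it is judged:
By the outcome, as a careful person would: the job done as asked, in the order asked, and still so for the second after the job is handed in, with the robot touching nothing.
Of set1, set2, set3, set4, set5, set6 only 4 to 5 are there at a start; the rules pass over those that are not, and their reading is None.
At some moment in a run one of set1, set2, set3, set4, set5, set6 may be knocked a few centimetres aside while the robot is not near it.
It also fails if it takes over 210 s, if anything falls off the work surface, if the arm or the gripper's body presses on something with over 40 N, if the wrist force passes 120 N, or if a joint passes its speed limit or range.

## Working session

There is one attempt and no reset: what is moved stays moved. The work goes in short steps, Python scripts to look and compute and a tool call to move; the robot and the scene stay as the last step left them, time stands still between calls to the robot, and variables do not carry over. Pictures are saved under pics/ and viewed, at most 14 in all, crops included, and the job is handed in when it is done.

Besides the shell and the picture viewer there is one more tool, called after "Emit:" as name(argument=value, ...) on one line, values as JSON. jog_arm: Moves the arm, as the interface text tells. Its arguments: {"type":"object","properties":{"series":{"type":"array"},"force":{"type":"number"}},"required":["series"]}

```bash
mkdir -p pics; ls; python3 - <<'E'
from workcell import bot, optics, spotter
import cv2, numpy as np
s=bot.sense(); print(bot.grip_depth); print(s)
for n in("top","side"):
    c=optics.camera(n); cv2.imwrite(f"pics/{n}0.png",c["frame"][:,:,::-1]); print(n,c["mtx"].tolist(),np.round(c["extrinsics"],4).tolist(), [k for k in c])
    for t in("set1","crate","tray","bar"):
        print(t,[(np.round(d["uv"]).tolist(),round(d["conf"],2)) for d in spotter.look_for(n,t)])
E
```

```text
pics
0.1804
{'time_s': 0.0, 'qpos': array([ 9.53535119e-01,  2.07431780e-01,  1.54294043e+00, -2.66729578e-05,
        1.39349258e+00, -1.50454943e-01]), 'joint_velocities': array([ 0.00062635,  0.00017199, -0.00117667, -0.00042302,  0.00024223,
       -0.00121394]), 'joint_torque': array([ 5.38235290e-04, -3.70882273e+01, -2.81416869e+01,  6.99878437e-02,
        3.62254400e-02, -1.99722308e-04]), 'ee_pos': array([0.25855194, 0.51319063, 0.40349003]), 'tcp_rot': array([-3.13934225e+00, -3.14618645e-04,  2.67479077e+00]), 'wrist_force': array([-0.34989646, -0.01226166,  0.54537633]), 'torque': array([-0.03264831,  0.00184535, -0.01172105]), 'gripper_force': 0.0, 'opening': 0.09405523521904716}
top [[519.7909287185167, 0.0, 319.2565136660816], [0.0, 519.7909287185167, 195.34620405020593], [0.0, 0.0, 1.0]] [[0.0206, -0.9997, 0.012, 0.0102], [0.9947, 0.0217, 0.1004, -0.4887], [-0.1007, 0.0099, 0.9949, -1.5714], [0.0, 0.0, 0.0, 1.0]] ['frame', 'mtx', 'extrinsics']
set1 [([198.0, 110.0], 0.83), ([454.0, 282.0], 0.77), ([271.0, 210.0], 0.73), ([328.0, 212.0], 0.7), ([329.0, 172.0], 0.62), ([375.0, 204.0], 0.61), ([223.0, 294.0], 0.6), ([371.0, 254.0], 0.58)]
crate [([437.0, 194.0], 0.94)]
tray [([210.0, 194.0], 0.81)]
bar [([440.0, 194.0], 0.57), ([210.0, 194.0], 0.2)]
side [[495.52136579031446, 0.0, 327.2471702688366], [0.0, 495.52136579031446, 198.11752590871123], [0.0, 0.0, 1.0]] [[0.9999, -0.0117, -0.002, -0.453], [0.0093, 0.6707, 0.7417, -0.0929], [-0.0073, -0.7417, 0.6707, -1.5476], [0.0, 0.0, 0.0, 1.0]] ['frame', 'mtx', 'extrinsics']
set1 [([361.0, 221.0], 0.86), ([323.0, 223.0], 0.85), ([363.0, 190.0], 0.77), ([279.0, 255.0], 0.73), ([246.0, 340.0], 0.68), ([404.0, 146.0], 0.64), ([331.0, 262.0], 0.59), ([327.0, 189.0], 0.57)]
crate [([341.0, 321.0], 0.9)]
tray [([331.0, 153.0], 0.56)]
bar [([359.0, 187.0], 0.51), ([383.0, 385.0], 0.44)]
```

View pics/top0.png

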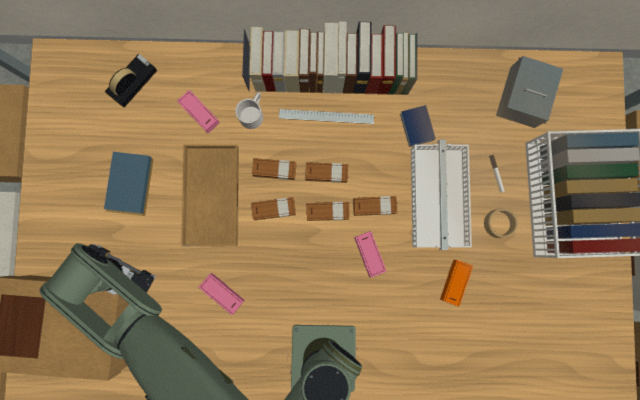

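View pics/side0.png

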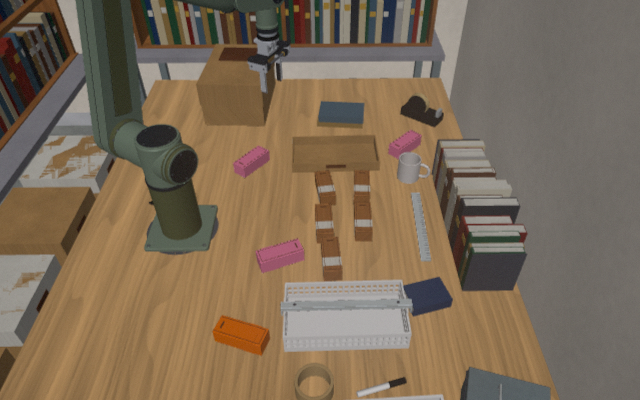

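The top view shows five brown boxes at (274,169), (326,173), (273,209), (328,212) and (375,206). The crate with its bar is at (440,194) and the empty tray at (210,194). In the side view the brown boxes are at x≈320–365, y≈185–260.
Possible mix-ups for the sets: pink boxes at (198,111), (370,254) and (222,294), and an orange one at (457,283). I choose only the five wooden-brown ones.

```bash
cat > h.py <<'E'
from workcell import bot, optics, spotter
import cv2, numpy as np
from scipy.optimize import minimize
from scipy.spatial.transform import Rotation as Ro
DIM=dict(set=(.130,.052,.044),crate=(.310,.164,.065),tray=(.310,.164,.040),bar=(.330,.020,.014))
def proj(c,P):
    P=np.asarray(P,float); q=P@c["extrinsics"][:3,:3].T+c["extrinsics"][:3,3]
    q=q*[1,-1,-1]; u=q@c["mtx"].T; return u[:,:2]/u[:,2:]
def back(c,uv,z):
    E=c["extrinsics"];R=E[:3,:3];o=-R.T@E[:3,3]
    d=R.T@(np.linalg.inv(c["mtx"])@[uv[0],uv[1],1]*[1,-1,-1]); return o+d*(z-o[2])/d[2]
def fit(c,mask,dim,z0):
    m=cv2.resize(mask.astype(np.uint8),None,fx=4,fy=4,interpolation=cv2.INTER_NEAREST)
    pts=np.argwhere(mask)[:,::-1]; p0=back(c,pts.mean(0),z0+dim[2]/2)
    g=np.array([back(c,p,z0+dim[2]) for p in pts[::7]])[:,:2]; w=np.linalg.eigh(np.cov(g.T))[1][:,1]
    y0=np.arctan2(w[1],w[0]); K=np.array([[i,j,k] for i in(-.5,.5) for j in(-.5,.5) for k in(0,1)])*dim
    def cost(v):
        P=K@Ro.from_euler('z',v[2]).as_matrix().T+[v[0],v[1],z0]
        h=cv2.convexHull(((proj(c,P)+.5)*4*16-8).astype(np.int32)); im=np.zeros_like(m); cv2.fillConvexPoly(im,h,1,shift=4)
        return 1-(im&m).sum()/(im|m).sum()
    r=minimize(cost,[p0[0],p0[1],y0],method="Nelder-Mead",options=dict(initial_simplex=np.array([p0[0],p0[1],y0])+np.array([[0,0,0],[.01,0,0],[0,.01,0],[0,0,.08]]),xatol=2e-4,fatol=1e-4))
    return r.x[0],r.x[1],np.degrees(r.x[2])%180,1-r.fun
def find(cam,target,dimname,z0=0.,c=None):
    c=c or optics.camera(cam); out=[]
    for d in spotter.silhouettes(cam,target):
        if d["conf"]<.3: continue
        m=d["pixels"]; rgb=np.median(c["frame"][m],0).astype(int)
        out.append((np.round(d["uv"]).astype(int).tolist(),round(d["conf"],2),rgb.tolist(),np.round(fit(c,m,DIM[dimname],z0),4).tolist()))
    return out
def st():
    s=bot.sense(); R=Ro.from_euler('xyz',s["tcp_rot"]).as_matrix(); return s,R,s["ee_pos"]+R[:,2]*bot.grip_depth
def show():
    s,R,g=st(); print("t",round(s["time_s"],2),"rpy",np.degrees(s["tcp_rot"]).round(1),"grasp",g.round(4),"F",s["wrist_force"].round(2),"T",s["torque"].round(3),"open",round(s["opening"],4),"gf",round(s["gripper_force"],1))
def go(p,yaw):
    "world delta for grasp point, and yaw change about tool z in 4deg units"
    s,R,g=st(); y=np.degrees(s["tcp_rot"][2]); d=np.array(p)-g; print("tool d (0.1m) now",(R.T@d*10).round(3),"world d",(d*10).round(3),"wz",round(-((yaw-y+180)%360-180)/4,2))
E
python3 - <<'E'
from h import *
for cam in("top","side"):
    for t,d,z in(("set1","set",0),("crate","crate",0),("tray","tray",0),("bar","bar",.065)):
        print(cam,t); [print("  ",r) for r in find(cam,t,d,z)]
c=optics.camera("top"); print("ruler",back(c,(326,117),0)); print("mug",back(c,(249,113),.04))
go([.5,-.36,.3],0)
E
```

```text
top set1
   ([272, 209], 0.93, [133, 88, 48], [0.4449, 0.16, 98.6309, 0.9527])
   ([330, 174], 0.85, [132, 88, 48], [0.5614, 0.0005, 87.9305, 0.9596])
   ([371, 254], 0.85, [196, 108, 133], [0.313, -0.137, 22.7418, 0.9562])
   ([223, 293], 0.79, [195, 108, 132], [0.1854, 0.3087, 52.3565, 0.9614])
   ([326, 211], 0.77, [133, 88, 48], [0.4406, -0.0069, 93.3142, 0.9471])
   ([454, 286], 0.76, [194, 96, 8], [0.2318, -0.3996, 160.3154, 0.9534])
   ([198, 111], 0.75, [195, 109, 133], [0.742, 0.4023, 45.5746, 0.9517])
   ([274, 170], 0.61, [132, 88, 48], [0.5675, 0.1617, 86.1383, 0.9438])
   ([375, 204], 0.58, [132, 87, 47], [0.4598, -0.1503, 94.1488, 0.9282])
top crate
   ([438, 194], 0.61, [197, 194, 183], [0.4919, -0.3496, 1.1914, 0.8491])
top tray
   ([211, 195], 0.93, [142, 111, 68], [0.4809, 0.355, 1.4177, 0.964])
top bar
   ([439, 193], 0.57, [165, 169, 160], [0.4944, -0.3485, 0.6538, 0.8822])
side set1
   ([324, 188], 0.94, [118, 80, 47], [0.4465, 0.1614, 97.5952, 0.9058])
   ([360, 222], 0.94, [119, 81, 49], [0.5638, -0.0008, 87.1474, 0.8897])
   ([278, 255], 0.94, [155, 89, 106], 
[... 181 characters left out ...]
  ([330, 259], 0.91, [121, 82, 53], [0.4624, -0.1497, 93.6017, 0.9398])
   ([244, 336], 0.78, [163, 82, 17], [0.2338, -0.3995, 159.4646, 0.9443])
   ([403, 145], 0.74, [148, 86, 102], [0.7459, 0.4028, 47.1863, 0.8302])
   ([324, 224], 0.62, [120, 81, 49], [0.4422, -0.0021, 92.5305, 0.8694])
side crate
   ([345, 324], 0.62, [170, 166, 165], [0.4949, -0.3492, 1.1343, 0.8623])
side tray
   ([333, 153], 0.7, [126, 97, 63], [0.4838, 0.3542, 1.8183, 0.9689])
side bar
   ([346, 307], 0.64, [143, 146, 145], [0.4966, -0.3482, 0.9776, 0.9181])
ruler [0.74059352 0.00408334 0.        ]
mug [0.73732398 0.24264267 0.04      ]
tool d (0.1m) now [-6.085 -6.715 -0.757] world d [ 2.412 -8.735  0.758] wz 38.31
```

Emit:
jog_arm(series=[0,0,0,0,0,-1,0,0,0,0,0,0,-1,0,0,0,0,0,0,-1,0,0,0,0,0,0,-1,0,0,0,0,0,0,-1,0,0,0,0,0,0,-1,0,0,0,0,0,0,-0.92,0])

```text
time_s: 2.05
ee_pos: [0.2588, 0.5135, 0.4046]
tcp_rot: [-3.142, -0.0, -3.123]
wrist_force: [0.6, 1.5, -0.2]
opening: 0.0473
gripper_force: 0.0
```

Emit:
jog_arm(series=[-0.12,-0.48,0,0,0,0,0,-0.12,-0.48,0,0,0,0,0,-0.12,-0.48,0,0,0,0,0,-0.12,-0.48,0,0,0,0,0,-0.12,-0.48,0,0,0,0,0,-0.12,-0.48,0,0,0,0,0,-0.12,-0.48,0,0,0,0,0,-0.12,-0.48,0,0,0,0,0,-0.12,-0.48,0,0,0,0,0])

```text
time_s: 2.95
ee_pos: [0.3737, 0.0814, 0.4051]
tcp_rot: [3.142, 0.002, -3.125]
wrist_force: [0.6, -0.6, 0.2]
opening: 0.047
gripper_force: 0.0
```

Emit:
jog_arm(series=[-0.12,-0.48,0,0,0,0,0,-0.12,-0.48,0,0,0,0,0,-0.12,-0.48,0,0,0,0,0,-0.12,-0.48,0,0,0,0,0,-0.12,-0.48,0,0,0,0,0,-0.12,-0.48,0,0,0,0,0,-0.12,-0.48,0,0,0,0,0,-0.12,-0.48,0,0,0,0,0,-0.12,-0.48,0,0,0,0,0,0,0,0,0,0,0,0])

```text
time_s: 3.95
ee_pos: [0.4891, -0.3522, 0.4034]
tcp_rot: [-3.14, -0.0, -3.13]
wrist_force: [-0.7, 0.4, 0.7]
opening: 0.0471
gripper_force: 0.0
```

```bash
python3 - <<'E'
from h import *
show(); go([.4955,-.3485,.077],181)
E
```

```text
t 3.95 rpy [-179.9   -0.  -179.4] grasp [ 0.4891 -0.3526  0.223 ] F [-0.66  0.41  0.73] T [ 0.09  -0.017 -0.02 ] open 0.0471 gf 0.0
tool d (0.1m) now [-0.065  0.042  1.46 ] world d [ 0.064  0.041 -1.46 ] wz -0.09
```

Emit:
jog_arm(series=[-0.06,0.04,0.3,0,0,0,0,0,0,0.4,0,0,0,0,0,0,0.4,0,0,0,0,0,0,0.26,0,0,0,0,0,0,0.1,0,0,0,0,0,0,0,0,0,0,0,0,0,0,0,0,0,-1,0,0,0,0,0,0,-1,0,0,0,0,0,0,-1,0,0,0,0,0,0,-1], force=40)

```text
time_s: 4.95
ee_pos: [0.4954, -0.3438, 0.2607]
tcp_rot: [-3.137, 0.003, -3.125]
wrist_force: [-0.2, -1.2, 3.2]
opening: 0.0196
gripper_force: 40.0
```

```bash
python3 - <<'E'
from h import *
show()
E
```

```text
t 4.95 rpy [-179.8    0.2 -179.1] grasp [ 0.496  -0.3445  0.0803] F [-0.22 -1.15  3.2 ] T [-0.446  0.     0.009] open 0.0196 gf 40.0
```

Emit:
jog_arm(series=[0,0,-0.2,0,0,0,-1,0,0,-0.5,0,0,0,-1,0,0,-0.5,0,0,0,-1,-0.24,0.43,0,0,0,0,-1,-0.24,0.43,0,0,0,0,-1,-0.24,0.43,0,0,0,0,-1,-0.24,0.43,0,0,0,0,-1,-0.24,0.43,0,0,0,0,-1,-0.24,0.43,0,0,0,0,-1,-0.24,0.43,0,0,0,0,-1])

```text
time_s: 5.95
ee_pos: [0.6573, -0.0371, 0.3781]
tcp_rot: [3.141, -0.006, -3.125]
wrist_force: [-49.8, -4.3, 8.5]
opening: 0.0198
gripper_force: 40.1
```

Emit:
jog_arm(series=[-0.24,0.43,0,0,0,0,-1,0,0,0,0,0,1,-1,0,0,0,0,0,1,-1,0,0,0,0,0,1,-1,0,0,0,0,0,1,-1,0,0,0,0,0,1,-1,0,0,0,0,0,1,-1,0,0,0,0,0,1,-1,0,0,0,0,0,1,-1,0,0,0,0,0,1,-1])

```text
time_s: 6.95
ee_pos: [0.6806, 0.0047, 0.3777]
tcp_rot: [-3.141, -0.002, 2.527]
wrist_force: [-0.9, 0.4, -1.6]
opening: 0.0196
gripper_force: 39.8
```

Emit:
jog_arm(series=[0,0,0,0,0,1,-1,0,0,0,0,0,1,-1,0,0,0,0,0,1,-1,0,0,0,0,0,1,-1,0,0,0,0,0,1,-1,0,0,0,0,0,1,-1,0,0,0,0,0,1,-1,0,0,0,0,0,1,-1,0,0,0,0,0,1,-1,0,0,0,0,0,1,-1])

```text
time_s: 7.95
ee_pos: [0.6807, 0.0044, 0.3779]
tcp_rot: [-3.14, -0.001, 1.828]
wrist_force: [-0.0, -0.5, -2.2]
opening: 0.0195
gripper_force: 39.8
```

Emit:
jog_arm(series=[0,0,0,0,0,1,-1,0,0,0,0,0,1,-1,0,0,0,0,0,0.7,-1,0,0,0,0,0,0,-1,0,0,0,0,0,0,-1])

```text
time_s: 8.45
ee_pos: [0.6809, 0.0044, 0.3782]
tcp_rot: [-3.14, -0.0, 1.644]
wrist_force: [-0.4, -0.2, -2.3]
opening: 0.0197
gripper_force: 39.8
```

```bash
python3 - <<'E'
from h import *
show(); go([.687,0,.0333],90)
E
```

```text
t 8.45 rpy [-179.9   -0.    94.2] grasp [0.6807 0.0044 0.1978] F [-0.43 -0.22 -2.25] T [-0.105  0.067  0.035] open 0.0197 gf 39.8
tool d (0.1m) now [-0.049  0.062  1.645] world d [ 0.063 -0.044 -1.645] wz 1.05
```

```bash
python3 - <<'E'
from h import *
c=optics.camera("top"); cv2.imwrite("pics/bar1.png",cv2.resize(c["frame"][20:240,220:500,::-1],None,fx=2.5,fy=2.5))
print(find("top","bar","bar",.1978-.0153,c)); c=optics.camera("side"); print(find("side","bar","bar",.1978-.0153,c))
for i in range(4):
    optics.camera("top"); show()
print(back(c,(330,92),0))
E
```

```text
[([308, 122], 0.57, [169, 174, 168], [0.6794, 0.0134, 95.7794, 0.5673]), ([440, 192], 0.4, [205, 202, 192], [0.4679, -0.3187, 26.9863, 0.1666])]
[([412, 195], 0.73, [140, 141, 140], [0.6824, 0.0003, 95.5715, 0.5945])]
t 8.7 rpy [-180.    -0.    94.1] grasp [0.6811 0.0043 0.1982] F [ 0.06 -0.74 -2.04] T [-0.087 -0.037  0.028] open 0.0192 gf 39.8
t 8.75 rpy [-180.    -0.    94.2] grasp [0.6811 0.0043 0.1982] F [-0.34 -0.63 -2.65] T [-0.085  0.028 -0.054] open 0.0195 gf 39.8
t 8.8 rpy [-180.    -0.    94.1] grasp [0.6811 0.0043 0.1982] F [ 0.37 -0.49 -2.7 ] T [-0.054  0.076 -0.009] open 0.0196 gf 39.8
t 8.85 rpy [180.    0.   94.1] grasp [0.6811 0.0043 0.1983] F [ 0.3  -0.29 -2.86] T [-0.061  0.086  0.004] open 0.0195 gf 39.8
[0.47460185 0.82189247 0.        ]
```

View pics/bar1.png

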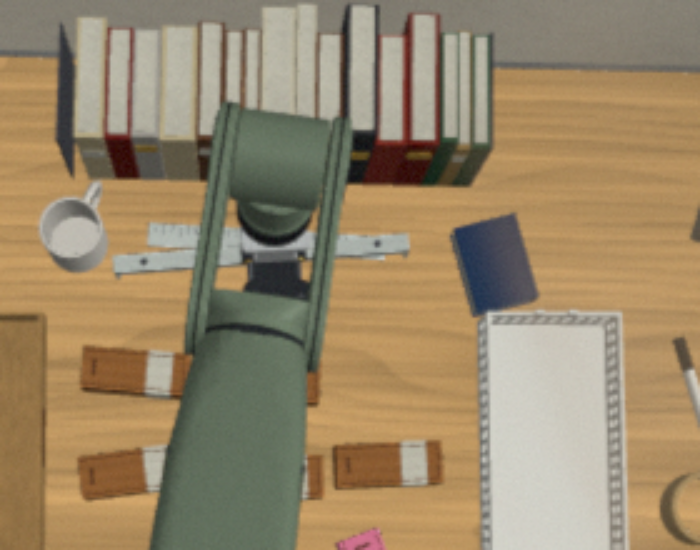

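```bash
python3 - <<'E'
from h import *
c=optics.camera("top")
m=cv2.inRange(c["frame"],(0,0,0),(0,0,0))
a=back(c,(266,126),.19);b=back(c,(383.3,117.2),.19);print(a,b,(a+b)/2,np.linalg.norm(a-b),np.degrees(np.arctan2(*(a-b)[1::-1])))
for z in(0,.15,.25): print("book front",z,back(c,(330,92),z)[:2])
print("dict corner",back(c,(220+455/2.5,20+235/2.5),.03))
E
```

```text
[0.66241476 0.17444376 0.19      ] [ 0.69515749 -0.15239692  0.19      ] [0.67878613 0.01102342 0.19      ] 0.3284766610007688 95.72077555904606
book front 0 [ 0.822082   -0.00708048]
book front 0.15 [ 0.77608856 -0.00304789]
book front 0.25 [ 7.45426256e-01 -3.59496722e-04]
dict corner [ 0.74804574 -0.2318632   0.03      ]
```

Emit:
jog_arm(series=[-0.16,0.06,0,0,0,1,-1,0,0,0.4,0,0,0,-1,0,0,0.5,0,0,0,-1,0,0,0.4,0,0,0,-1,0,0,0.2,0,0,0,-1,0,0,0.1,0,0,0,-1,0,0,0.03,0,0,0,-1,0,0,0,0,0,0,-1,0,0,0,0,0,0,-1])

```text
time_s: 9.8
ee_pos: [0.6894, -0.0113, 0.2179]
tcp_rot: [3.137, 0.001, 1.573]
wrist_force: [-0.5, 0.2, -2.7]
opening: 0.0193
gripper_force: 39.9
```

```bash
python3 - <<'E'
from h import *
show()
E
```

```text
t 9.8 rpy [179.7   0.   90.1] grasp [ 0.6902 -0.0115  0.0375] F [-0.49  0.22 -2.67] T [-0.055  0.032 -0.019] open 0.0193 gf 39.9
```

Emit:
jog_arm(series=[0,0,0.03,0,0,0,-1,0,0,0.02,0,0,0,-1,0,0,0,0,0,0,-1])

```text
time_s: 10.1
ee_pos: [0.6893, -0.0116, 0.2131]
tcp_rot: [3.138, 0.001, 1.573]
wrist_force: [-0.9, -1.1, 4.8]
opening: 0.0197
gripper_force: 40.0
```

```bash
python3 - <<'E'
from h import *
show()
E
```

```text
t 10.1 rpy [179.8   0.   90.1] grasp [ 0.6899 -0.0118  0.0327] F [-0.91 -1.14  4.81] T [0.077 0.279 0.071] open 0.0197 gf 40.0
```

Emit:
jog_arm(series=[0,0,0,0,0,0,0,0,0,0,0,0,0,0,0,0,-0.3,0,0,0,0,0,0,-0.5,0,0,0,0,0,0,-0.5,0,0,0,0,0.04,-0.42,0,0,0,0.65,1,0.04,-0.42,0,0,0,0,1,0.04,-0.42,0,0,0,0,1,0,0,0,0,0,0,1])

```text
time_s: 11.0
ee_pos: [0.5566, 0.0057, 0.3374]
tcp_rot: [-3.131, -0.001, 1.529]
wrist_force: [0.6, -0.5, -0.9]
opening: 0.0758
gripper_force: 0.0
```

```bash
python3 - <<'E'
from h import *
show(); c=optics.camera("side"); [print(r) for r in find("side","set1","set",0,c) if r[2][0]<145 ]
print(find("side","bar","bar",.018,c)); go([.5625,0,.026],87.5)
E
```

```text
t 11.0 rpy [-1.794e+02 -1.000e-01  8.760e+01] grasp [0.5547 0.0061 0.1571] F [ 0.57 -0.51 -0.89] T [-0.047  0.021  0.037] open 0.0758 gf 0.0
([328, 262], 0.97, [124, 85, 55], [0.4623, -0.1495, 93.7026, 0.9554])
([362, 186], 0.91, [120, 81, 50], [0.5695, 0.1733, 85.4654, 0.8429])
([361, 222], 0.75, [122, 83, 51], [0.5615, -0.0042, 87.4496, 0.9416])
([326, 224], 0.6, [123, 83, 50], [0.4422, -0.0001, 92.4974, 0.7891])
([324, 189], 0.57, [120, 81, 49], [0.4458, 0.1617, 98.0352, 0.9184])
[([406, 230], 0.71, [146, 146, 145], [0.6906, -0.0156, 90.1408, 0.8952])]
tool d (0.1m) now [-0.042 -0.012  1.348] world d [-0.011 -0.042 -1.348] wz 0.01
```

Emit:
jog_arm(series=[-0.04,-0.02,0.45,0,0,0,1,0,0,0.45,0,0,0,1,0,0,0.3,0,0,0,1,0,0,0.14,0,0,0,1,0,0,0,0,0,0,1,0,0,0,0,0,0,-1,0,0,0,0,0,0,-1,0,0,0,0,0,0,-1,0,0,0,0,0,0,-1], force=50)

```text
time_s: 12.05
ee_pos: [0.5612, 0.0003, 0.2081]
tcp_rot: [3.139, 0.0, 1.528]
wrist_force: [-0.5, 0.2, -0.6]
opening: 0.0655
gripper_force: 0.0
```

```bash
cat >> h.py <<'E'
def avg(n=8):
    T=[];F=[]
    for i in range(n):
        optics.camera("top"); s=bot.sense(); T.append(s["torque"]);F.append(s["wrist_force"])
    R=Ro.from_euler('xyz',s["tcp_rot"]).as_matrix()
    print("avg F",np.mean(F,0).round(2),"T tool axes",(np.mean(T,0)@R).round(3),"sem",(np.std(T,0)/n**.5).round(3))
E
python3 - <<'E'
from h import *
show()
E
```

```text
t 12.05 rpy [179.8   0.   87.5] grasp [5.617e-01 2.000e-04 2.770e-02] F [-0.48  0.15 -0.57] T [-0.092  0.108 -0.044] open 0.0655 gf 0.0
```

Emit:
jog_arm(series=[0,0,0,0,0,0,-1,0,0,0,0,0,0,-1,0,0,0,0,0,0,-1,0,0,-0.2,0,0,0,-1,0,0,-0.4,0,0,0,-1,0,0,-0.4,0,0,0,-1,0,0,-0.4,0,0,0,-1,0,0,0,0,0,0,-1])

```text
time_s: 12.85
ee_pos: [0.5624, 0.0002, 0.3524]
tcp_rot: [3.13, 0.001, 1.528]
wrist_force: [1.4, -0.7, -4.4]
opening: 0.0518
gripper_force: 49.9
```

Emit:
jog_arm(series=[0,0,0,0,1,0,-1,0,0,0,0,1,0,-1,0,0,0,0,1,0,-1,0,0,0,0,1,0,-1,0,0,0,0,1,0,-1,0,0,0,0,1,0,-1,0,0,0,0,1,0,-1,0,0,0,0,0,0,-1,0,0,0,0,0,0,-1,0,0,0,0,0,0,-1])

```text
time_s: 13.85
ee_pos: [0.5602, 0.0005, 0.3455]
tcp_rot: [-3.14, -0.487, 1.527]
wrist_force: [-0.5, -0.2, -3.1]
opening: 0.0519
gripper_force: 49.9
```

```bash
python3 - <<'E'
from h import *
show()
E
```

```text
t 13.85 rpy [-179.9  -27.9   87.5] grasp [0.5635 0.0849 0.1861] F [-0.45 -0.23 -3.14] T [-0.565  0.119 -0.022] open 0.0519 gf 49.9
```

Emit:
jog_arm(series=[0,0,0,0,-1,0,-1,0,0,0,0,-1,0,-1,0,0,0,0,-1,0,-1,0,0,0,0,-1,0,-1,0,0,0,0,-1,0,-1,0,0,0,0,-1,0,-1,0,0,0,0,-1,0,-1,0,0,0,0,0,0,-1,0,0,0,0,0,0,-1])

```text
time_s: 14.75
ee_pos: [0.5604, 0.001, 0.3465]
tcp_rot: [-3.141, -0.002, 1.528]
wrist_force: [-0.1, -0.7, -4.3]
opening: 0.0518
gripper_force: 49.9
```

```bash
python3 - <<'E'
from h import *
show(); avg(8); show()
E
```

```text
t 14.75 rpy [-1.80e+02 -1.00e-01  8.76e+01] grasp [0.5604 0.0013 0.1661] F [-0.09 -0.75 -4.33] T [-0.043  0.027  0.011] open 0.0518 gf 49.9
avg F [ 0.01  0.1  -4.27] T tool axes [ 0.062 -0.062  0.017] sem [0.006 0.006 0.009]
t 15.15 rpy [-180.    -0.    87.5] grasp [5.605e-01 2.000e-04 1.662e-01] F [ 0.73 -0.86 -3.16] T [-0.067  0.085  0.01 ] open 0.0515 gf 49.9
```

Emit:
jog_arm(series=[0,0,0,0,-1,0,-1,0,0,0,0,-1,0,-1,0,0,0,0,-1,0,-1,0,0,0,0,-1,0,-1,0,0,0,0,-1,0,-1,0,0,0,0,-1,0,-1,0,0,0,0,-1,0,-1,0,0,0,0,0,0,-1,0,0,0,0,0,0,-1,0,0,0,0,0,0,-1])

```text
time_s: 16.15
ee_pos: [0.5606, 0.0003, 0.3467]
tcp_rot: [3.141, 0.487, 1.527]
wrist_force: [-0.3, -0.3, -2.9]
opening: 0.0518
gripper_force: 49.9
```

```bash
python3 - <<'E'
from h import *
show()
E
```

```text
t 16.15 rpy [180.   27.9  87.5] grasp [ 0.557  -0.0841  0.1873] F [-0.3  -0.29 -2.95] T [ 0.475  0.007 -0.023] open 0.0518 gf 49.9
```

Emit:
jog_arm(series=[0,0,0,0,1,0,-1,0,0,0,0,1,0,-1,0,0,0,0,1,0,-1,0,0,0,0,1,0,-1,0,0,0,0,1,0,-1,0,0,0,0,1,0,-1,0,0,0,0,1,0,-1,0,0,0,0,0,0,-1,0,0,0,0,0,0,-1])

```text
time_s: 17.05
ee_pos: [0.5605, -0.0002, 0.3468]
tcp_rot: [3.141, 0.002, 1.527]
wrist_force: [-0.1, 0.1, -4.0]
opening: 0.0517
gripper_force: 49.9
```

```bash
python3 - <<'E'
from h import *
show(); avg(8); show()
E
```

```text
t 17.05 rpy [1.80e+02 1.00e-01 8.75e+01] grasp [ 0.5605 -0.0006  0.1664] F [-0.12  0.07 -4.02] T [-0.062  0.121  0.012] open 0.0517 gf 49.9
avg F [ 0.13 -0.13 -3.96] T tool axes [ 0.059 -0.056 -0.002] sem [0.009 0.011 0.012]
t 17.45 rpy [-180.     0.    87.6] grasp [5.605e-01 5.000e-04 1.662e-01] F [ 0.91 -0.66 -4.77] T [-0.088  0.072  0.007] open 0.0519 gf 49.9
```

Emit:
jog_arm(series=[-0.43,0.046,0,0,0,0,-1,-0.43,0.046,0,0,0,0,-1,-0.43,0.046,0,0,0,0,-1,-0.43,0.046,0,0,0,0,-1,-0.43,0.046,0,0,0,0,-1,-0.43,0.046,0,0,0,0,-1,-0.43,0.046,0,0,0,0,-1,-0.43,0.046,0,0,0,0,-1,0,0,0,0,0,-0.91,-1,0,0,0.3,0,0,0,-1])

```text
time_s: 18.45
ee_pos: [0.584, -0.3482, 0.3217]
tcp_rot: [3.132, 0.007, 1.59]
wrist_force: [1.3, 0.6, -3.9]
opening: 0.0518
gripper_force: 49.9
```

Emit:
jog_arm(series=[0,0,0,0,0,0,-1,0,0,0,0,0,0,-1])

```text
time_s: 18.65
ee_pos: [0.5821, -0.3444, 0.3152]
tcp_rot: [-3.139, -0.002, 1.591]
wrist_force: [-0.2, -0.6, -4.2]
opening: 0.0516
gripper_force: 49.9
```

```bash
python3 - <<'E'
from h import *
show(); go([.582,-.3472,.0327],91.2)
c=optics.camera("side"); 
print(find("side","crate","crate",0,c),find("side","bar","bar",.018,c))
c=optics.camera("top");print(find("top","bar","bar",.018,c))
for r in find("top","set1","set",0,c):print(r)
show()
E
```

```text
t 18.65 rpy [-1.798e+02 -1.000e-01  9.120e+01] grasp [ 0.5815 -0.344   0.1348] F [-0.23 -0.61 -4.25] T [-0.085  0.105 -0.026] open 0.0516 gf 49.9
tool d (0.1m) now [-0.035  0.007  1.021] world d [ 0.005 -0.032 -1.021] wz -0.0
[([333, 320], 0.63, [182, 178, 177], [0.4939, -0.3492, 1.1198, 0.8687])] []
[([327, 130], 0.64, [177, 183, 177], [0.6887, -0.0026, 90.4183, 0.9044])]
([222, 293], 0.97, [209, 117, 142], [0.1857, 0.3086, 51.5316, 0.9453])
([272, 209], 0.86, [143, 95, 53], [0.4446, 0.1598, 98.7997, 0.9516])
([427, 160], 0.76, [128, 92, 56], [0.6198, -0.3113, 141.5218, 0.2404])
([456, 283], 0.75, [208, 103, 9], [0.2331, -0.4012, 161.5968, 0.9551])
([328, 211], 0.7, [143, 95, 52], [0.4407, -0.0068, 93.1611, 0.9551])
([366, 245], 0.68, [211, 116, 143], [0.3613, -0.1183, 19.1033, 0.4595])
([275, 172], 0.62, [143, 94, 52], [0.5676, 0.1616, 86.8112, 0.9491])
([197, 111], 0.62, [211, 117, 144], [0.7433, 0.4034, 44.9741, 0.9427])
([374, 204], 0.58, [143, 95, 52], [0.4602, -0.1504, 95.025, 0.9447])
t 18.95 rpy [1.799e+02 1.000e-01 9.120e+01] grasp [ 0.5832 -0.3451  0.1377] F [ 0.32 -0.5  -4.26] T [-0.071  0.06   0.054] open 0.0515 gf 49.9
```

Emit:
jog_arm(series=[-0.03,0,0.4,0,0,0,-1,0,0,0.35,0,0,0,-1,0,0,0.15,0,0,0,-1,0,0,0.07,0,0,0,-1,0,0,0.04,0,0,0,-1,0,0,0.03,0,0,0,-1,0,0,0,0,0,0,-1])

```text
time_s: 19.65
ee_pos: [0.5832, -0.3483, 0.2141]
tcp_rot: [3.14, 0.002, 1.591]
wrist_force: [0.1, -0.5, -4.4]
opening: 0.0519
gripper_force: 49.9
```

```bash
python3 - <<'E'
from h import *
show()
E
```

```text
t 19.65 rpy [1.799e+02 1.000e-01 9.120e+01] grasp [ 0.5835 -0.3486  0.0337] F [ 0.08 -0.47 -4.39] T [-0.026  0.045  0.011] open 0.0519 gf 49.9
```

Emit:
jog_arm(series=[0,0,0.02,0,0,0,-1,0,0,0,0,0,0,0.5,0,0,0,0,0,0,0.5,0,0,0,0,0,0,0.5,0,0,-0.3,0,0,0,0.5,0,0,-0.5,0,0,0,0.5,0,0,-0.5,0,0,0,0.5,0.2,-0.1,0,0,0,0,1,0.45,-0.27,0,0,0,0,1,0.45,-0.27,0,0,0,0,1])

```text
time_s: 20.65
ee_pos: [0.5184, -0.2429, 0.3418]
tcp_rot: [3.139, 0.001, 1.59]
wrist_force: [0.8, 0.4, -0.3]
opening: 0.0909
gripper_force: 0.0
```

Emit:
jog_arm(series=[0.45,-0.27,0,0,0,0,1,0.46,-0.27,0,0,0,0,1,0,0,0,0,0,-0.78,1,0,0,0,0,0,0,1])

```text
time_s: 21.05
ee_pos: [0.4654, -0.1572, 0.3411]
tcp_rot: [3.141, 0.001, 1.647]
wrist_force: [-0.1, -0.6, 1.0]
opening: 0.0938
gripper_force: 0.0
```

```bash
python3 - <<'E'
from h import *
show(); c=optics.camera("side")
for r in find("side","set1","set",0,c):print(r)
go([.461,-.150,.026],94.2)
E
```

```text
t 21.05 rpy [180.    0.   94.4] grasp [ 0.4656 -0.1573  0.1607] F [-0.1  -0.55  1.03] T [-0.086  0.043  0.058] open 0.0938 gf 0.0
([278, 256], 0.97, [160, 93, 109], [0.3147, -0.1369, 22.1226, 0.9558])
([324, 227], 0.89, [123, 83, 52], [0.4434, -0.0062, 90.6324, 0.7311])
([240, 336], 0.89, [168, 85, 18], [0.2338, -0.3992, 160.6058, 0.9565])
([379, 311], 0.86, [125, 88, 60], [0.5867, -0.3184, 91.8266, 0.759])
([249, 161], 0.64, [155, 87, 104], [0.1879, 0.3075, 51.7872, 0.9524])
([332, 260], 0.59, [124, 85, 55], [0.4617, -0.1505, 93.0066, 0.9326])
([406, 142], 0.58, [153, 88, 105], [0.7448, 0.4033, 46.5626, 0.8743])
([360, 179], 0.54, [118, 80, 49], [0.5741, 0.2401, 86.6417, 0.3801])
([314, 181], 0.51, [111, 80, 60], [0.4431, 0.1582, 97.5028, 0.0665])
tool d (0.1m) now [ 0.098 -0.058  1.353] world d [-0.062  0.092 -1.353] wz 0.01
```

Emit:
jog_arm(series=[0.08,-0.05,0.45,0,0,0,1,0,0,0.45,0,0,0,1,0,0,0.3,0,0,0,1,0,0,0.15,0,0,0,1,0,0,0,0,0,0,-1,0,0,0,0,0,0,-1,0,0,0,0,0,0,-1,0,0,0,0,0,0,-1,0,0,0,0,0,0,-1,0,0,0,0,0,0,-1])

```text
time_s: 22.15
ee_pos: [0.4609, -0.1511, 0.2065]
tcp_rot: [3.141, 0.001, 1.646]
wrist_force: [-0.9, -0.1, 1.1]
opening: 0.052
gripper_force: 49.9
```

Emit:
jog_arm(series=[0,0,0,0,0,0,-1])

```text
time_s: 22.25
ee_pos: [0.4609, -0.1511, 0.2065]
tcp_rot: [3.141, 0.001, 1.646]
wrist_force: [-0.7, -0.1, 5.4]
opening: 0.0516
gripper_force: 49.9
```

```bash
python3 - <<'E'
from h import *
show()
E
```

```text
t 22.25 rpy [1.799e+02 1.000e-01 9.430e+01] grasp [ 0.4611 -0.1512  0.0261] F [-0.75 -0.13  5.42] T [-0.03   0.405 -0.034] open 0.0516 gf 49.9
```

Emit:
jog_arm(series=[0,0,-0.2,0,0,0,-1,0,0,-0.4,0,0,0,-1,0,0,-0.4,0,0,0,-1,0,0,-0.4,0,0,0,-1])

```text
time_s: 22.65
ee_pos: [0.4597, -0.1503, 0.3456]
tcp_rot: [-3.139, -0.002, 1.646]
wrist_force: [0.2, -0.7, -4.0]
opening: 0.0517
gripper_force: 49.9
```

Emit:
jog_arm(series=[0,0,0,0,1,0,-1,0,0,0,0,1,0,-1,0,0,0,0,1,0,-1,0,0,0,0,1,0,-1,0,0,0,0,1,0,-1,0,0,0,0,1,0,-1,0,0,0,0,1,0,-1,0,0,0,0,0,0,-1,0,0,0,0,0,0,-1,0,0,0,0,0,0,-1])

```text
time_s: 23.65
ee_pos: [0.4604, -0.1507, 0.3453]
tcp_rot: [-3.141, -0.487, 1.646]
wrist_force: [0.7, 0.1, -4.1]
opening: 0.0516
gripper_force: 49.9
```

Emit:
jog_arm(series=[0,0,0,0,-1,0,-1,0,0,0,0,-1,0,-1,0,0,0,0,-1,0,-1,0,0,0,0,-1,0,-1,0,0,0,0,-1,0,-1,0,0,0,0,-1,0,-1,0,0,0,0,-1,0,-1,0,0,0,0,0,0,-1,0,0,0,0,0,0,-1])

```text
time_s: 24.55
ee_pos: [0.4604, -0.1503, 0.3456]
tcp_rot: [-3.141, -0.002, 1.646]
wrist_force: [-0.5, 0.7, -4.5]
opening: 0.0516
gripper_force: 49.9
```

```bash
python3 - <<'E'
from h import *
avg(6); show()
E
```

```text
avg F [-0.05  0.16 -4.11] T tool axes [0.055 0.001 0.013] sem [0.012 0.01  0.006]
t 24.85 rpy [-180.    -0.    94.3] grasp [ 0.4605 -0.151   0.1652] F [-0.07 -0.16 -3.69] T [ 0.014  0.053 -0.016] open 0.052 gf 49.9
```

Emit:
jog_arm(series=[0,0,0,0,-1,0,-1,0,0,0,0,-1,0,-1,0,0,0,0,-1,0,-1,0,0,0,0,-1,0,-1,0,0,0,0,-1,0,-1,0,0,0,0,-1,0,-1,0,0,0,0,-1,0,-1,0,0,0,0,0,0,-1,0,0,0,0,0,0,-1,0,0,0,0,0,0,-1])

```text
time_s: 25.85
ee_pos: [0.4606, -0.151, 0.3456]
tcp_rot: [3.141, 0.487, 1.645]
wrist_force: [0.3, -0.2, -4.0]
opening: 0.0518
gripper_force: 49.9
```

Emit:
jog_arm(series=[0,0,0,0,1,0,-1,0,0,0,0,1,0,-1,0,0,0,0,1,0,-1,0,0,0,0,1,0,-1,0,0,0,0,1,0,-1,0,0,0,0,1,0,-1,0,0,0,0,1,0,-1,0,0,0,0,0,0,-1,0,0,0,0,0,0,-1])

```text
time_s: 26.75
ee_pos: [0.4606, -0.1515, 0.3458]
tcp_rot: [3.141, 0.002, 1.645]
wrist_force: [1.2, 0.1, -4.3]
opening: 0.052
gripper_force: 49.9
```

```bash
python3 - <<'E'
from h import *
avg(6); show(); print("crate mid"); go([.494,-.349,.0327],91.2); print("tray slots")
for k in(-.088,0,.088): go([.4825+k,.3545+k*.028,.0327],91.6)
E
```

```text
avg F [-0.07  0.24 -3.58] T tool axes [ 0.056 -0.125 -0.004] sem [0.012 0.011 0.016]
t 27.05 rpy [180.    0.   94.3] grasp [ 0.4606 -0.1508  0.1653] F [-0.48  0.28 -2.82] T [-0.148  0.09  -0.004] open 0.0517 gf 49.9
crate mid
tool d (0.1m) now [-2.001  0.183  1.327] world d [ 0.334 -1.982 -1.326] wz 0.78
tray slots
tool d (0.1m) now [ 5.064 -0.28   1.324] world d [-0.661  5.028 -1.326] wz 0.68
tool d (0.1m) now [5.022 0.599 1.324] world d [ 0.219  5.053 -1.326] wz 0.68
tool d (0.1m) now [4.981 1.479 1.324] world d [ 1.099  5.077 -1.326] wz 0.68
```

Emit:
jog_arm(series=[0.2,-0.02,0,0,0,0,-1,0.46,-0.025,0,0,0,0,-1,0.46,-0.025,0,0,0,0,-1,0.46,-0.025,0,0,0,0,-1,0.46,-0.025,0,0,0,0,-1,0.46,-0.025,0,0,0,0,-1,0.46,-0.025,0,0,0,0,-1,0.46,-0.025,0,0,0,0,-1,0.46,-0.025,0,0,0,0,-1,0.46,-0.025,0,0,0,0,-1])

```text
time_s: 28.05
ee_pos: [0.4029, 0.2821, 0.3459]
tcp_rot: [3.141, 0.0, 1.646]
wrist_force: [0.3, 0.1, -3.5]
opening: 0.0516
gripper_force: 49.9
```

Emit:
jog_arm(series=[0.46,-0.025,0,0,0,0,-1,0.26,0,0,0,0,0.68,-1,0,0,0.2,0,0,0,-1,0,0,0.4,0,0,0,-1,0,0,0,0,0,0,-1,0,0,0,0,0,0,-1])

```text
time_s: 28.65
ee_pos: [0.3952, 0.3515, 0.2849]
tcp_rot: [-3.139, 0.002, 1.599]
wrist_force: [-0.4, 0.4, -3.8]
opening: 0.0516
gripper_force: 49.9
```

```bash
python3 - <<'E'
from h import *
show(); go([.394,.352,.0315],91.6)
E
```

```text
t 28.65 rpy [-1.799e+02  1.000e-01  9.160e+01] grasp [0.3948 0.3512 0.1045] F [-0.44  0.43 -3.8 ] T [-0.061  0.024  0.003] open 0.0516 gf 49.9
tool d (0.1m) now [ 0.01  -0.006  0.73 ] world d [-0.008  0.008 -0.73 ] wz -0.0
```

Emit:
jog_arm(series=[0,0,0.3,0,0,0,-1,0,0,0.25,0,0,0,-1,0,0,0.12,0,0,0,-1,0,0,0.06,0,0,0,-1,0,0,0.02,0,0,0,-1,0,0,0,0,0,0,-1])

```text
time_s: 29.25
ee_pos: [0.3965, 0.3521, 0.212]
tcp_rot: [3.139, -0.001, 1.598]
wrist_force: [-0.5, 0.8, -3.7]
opening: 0.0517
gripper_force: 49.9
```

```bash
python3 - <<'E'
from h import *
show()
E
```

```text
t 29.25 rpy [ 1.799e+02 -1.000e-01  9.160e+01] grasp [0.3969 0.3523 0.0316] F [-0.54  0.78 -3.71] T [-0.125  0.024  0.002] open 0.0517 gf 49.9
```

Emit:
jog_arm(series=[0,0,0,0,0,0,0.5,0,0,0,0,0,0,0.5,0,0,0,0,0,0,0.5,0,0,-0.3,0,0,0,0.5,0,0,-0.5,0,0,0,0.5,0,0,-0.5,0,0,0,0.5])

```text
time_s: 29.85
ee_pos: [0.3954, 0.3514, 0.3418]
tcp_rot: [-3.14, 0.001, 1.598]
wrist_force: [1.7, 0.7, -0.1]
opening: 0.0701
gripper_force: 0.0
```

Emit:
jog_arm(series=[-0.2,0.05,0,0,0,0,1,-0.43,0.1,0,0,0,0,1,-0.43,0.1,0,0,0,0,1,-0.43,0.1,0,0,0,0,1,-0.43,0.11,0,0,0,0,1,0,0,0,0,0,-0.9,1,0,0,0,0,0,-0.82,1,0,0,0,0,0,0,1])

```text
time_s: 30.65
ee_pos: [0.4473, 0.1605, 0.3412]
tcp_rot: [3.14, -0.0, 1.717]
wrist_force: [-0.5, -0.9, 0.6]
opening: 0.0938
gripper_force: 0.0
```

```bash
python3 - <<'E'
from h import *
for cam in("side","top"):
  c=optics.camera(cam)
  for r in find(cam,"set1","set",0,c):print(r)
show();go([.446,.161,.026],98.4)
E
```

```text
([325, 225], 0.96, [121, 82, 50], [0.4422, -0.0064, 92.3268, 0.956])
([278, 252], 0.96, [158, 90, 108], [0.3148, -0.1369, 22.4946, 0.961])
([244, 338], 0.96, [164, 83, 18], [0.2342, -0.3986, 160.6376, 0.9652])
([325, 188], 0.84, [119, 80, 48], [0.4476, 0.1595, 99.0962, 0.9265])
([314, 152], 0.8, [120, 81, 50], [0.399, 0.3743, 89.9811, 0.4751])
([249, 160], 0.77, [153, 85, 103], [0.1881, 0.3082, 55.2151, 0.8845])
([364, 189], 0.74, [119, 81, 49], [0.5686, 0.1608, 85.9651, 0.9463])
([404, 143], 0.59, [150, 87, 104], [0.7463, 0.4031, 45.125, 0.903])
([324, 212], 0.95, [136, 90, 49], [0.4407, -0.0072, 93.2763, 0.9532])
([442, 166], 0.9, [140, 102, 70], [0.5849, -0.3514, 91.4273, 0.9718])
([454, 285], 0.74, [196, 98, 9], [0.2317, -0.3995, 160.4551, 0.9629])
([196, 112], 0.74, [199, 111, 135], [0.7433, 0.404, 44.5106, 0.9508])
([210, 221], 0.73, [135, 90, 49], [0.3953, 0.355, 91.992, 0.9301])
([283, 167], 0.71, [135, 90, 50], [0.5765, 0.1597, 76.4319, 0.5644])
([289, 208], 0.68, [133, 88, 48], [0.4481, 0.1146, 116.8818, 0.1668])
([219, 294], 0.68, [199, 110, 135], [0.186, 0.3097, 52.9204, 0.9271])
([372, 256], 0.64, [201, 110, 136], [0.3131, -0.1366, 21.7491, 0.9118])
([444, 201], 0.33, [201, 198, 187], [0.4897, -0.4057, 2.6435, 0.1716])
t 30.85 rpy [180.   -0.   98.5] grasp [0.447  0.1613 0.1604] F [ 0.4  -0.29  0.5 ] T [-0.059  0.032 -0.028] open 0.0941 gf 0.0
tool d (0.1m) now [-0.002 -0.011  1.344] world d [-0.01  -0.003 -1.344] wz 0.01
```

Both placements look right. Next is set A.

Emit:
jog_arm(series=[0,0,0.45,0,0,0,1,0,0,0.45,0,0,0,1,0,0,0.3,0,0,0,1,0,0,0.14,0,0,0,1,0,0,0,0,0,0,-1,0,0,0,0,0,0,-1,0,0,0,0,0,0,-1,0,0,0,0,0,0,-1,0,0,0,0,0,0,-1,0,0,0,0,0,0,-1])

```text
time_s: 31.85
ee_pos: [0.4466, 0.161, 0.2072]
tcp_rot: [-3.14, 0.0, 1.718]
wrist_force: [-5.5, -0.1, 5.5]
opening: 0.0515
gripper_force: 50.0
```

Emit:
jog_arm(series=[0,0,0,0,0,0,-1])

```text
time_s: 31.95
ee_pos: [0.4466, 0.161, 0.2072]
tcp_rot: [-3.14, -0.0, 1.718]
wrist_force: [-2.6, -1.2, 5.5]
opening: 0.0517
gripper_force: 50.0
```

```bash
python3 - <<'E'
from h import *
show()
E
```

```text
t 31.95 rpy [-179.9   -0.    98.5] grasp [0.4463 0.161  0.0268] F [-2.6  -1.22  5.51] T [-0.168  0.682  0.101] open 0.0517 gf 50.0
```

Emit:
jog_arm(series=[0,0,-0.2,0,0,0,-1,0,0,-0.4,0,0,0,-1,0,0,-0.4,0,0,0,-1,0,0,-0.4,0,0,0,-1])

```text
time_s: 32.35
ee_pos: [0.4462, 0.1608, 0.3471]
tcp_rot: [-3.14, 0.0, 1.718]
wrist_force: [0.9, -0.0, -4.3]
opening: 0.0516
gripper_force: 50.0
```

Emit:
jog_arm(series=[0,0,0,0,1,0,-1,0,0,0,0,1,0,-1,0,0,0,0,1,0,-1,0,0,0,0,1,0,-1,0,0,0,0,1,0,-1,0,0,0,0,1,0,-1,0,0,0,0,1,0,-1,0,0,0,0,0,0,-1,0,0,0,0,0,0,-1,0,0,0,0,0,0,-1])

```text
time_s: 33.35
ee_pos: [0.4468, 0.161, 0.3464]
tcp_rot: [-3.141, -0.487, 1.719]
wrist_force: [-0.0, 0.7, -4.0]
opening: 0.0518
gripper_force: 50.0
```

Emit:
jog_arm(series=[0,0,0,0,-1,0,-1,0,0,0,0,-1,0,-1,0,0,0,0,-1,0,-1,0,0,0,0,-1,0,-1,0,0,0,0,-1,0,-1,0,0,0,0,-1,0,-1,0,0,0,0,-1,0,-1,0,0,0,0,0,0,-1,0,0,0,0,0,0,-1])

```text
time_s: 34.25
ee_pos: [0.4468, 0.1615, 0.3466]
tcp_rot: [-3.141, -0.002, 1.719]
wrist_force: [-0.0, -0.5, -4.2]
opening: 0.0516
gripper_force: 50.0
```

```bash
python3 - <<'E'
from h import *
avg(6); show()
E
```

```text
avg F [-0.04 -0.08 -3.63] T tool axes [ 0.056 -0.041 -0.007] sem [0.009 0.01  0.007]
t 34.55 rpy [-180.    -0.    98.4] grasp [0.447  0.1609 0.1662] F [ 0.01  0.29 -3.66] T [-0.031  0.062 -0.01 ] open 0.0516 gf 50.0
```

Emit:
jog_arm(series=[0,0,0,0,-1,0,-1,0,0,0,0,-1,0,-1,0,0,0,0,-1,0,-1,0,0,0,0,-1,0,-1,0,0,0,0,-1,0,-1,0,0,0,0,-1,0,-1,0,0,0,0,-1,0,-1,0,0,0,0,0,0,-1,0,0,0,0,0,0,-1,0,0,0,0,0,0,-1])

```text
time_s: 35.55
ee_pos: [0.4471, 0.1609, 0.3467]
tcp_rot: [3.141, 0.487, 1.718]
wrist_force: [0.3, -0.3, -3.3]
opening: 0.0515
gripper_force: 50.0
```

Emit:
jog_arm(series=[0,0,0,0,1,0,-1,0,0,0,0,1,0,-1,0,0,0,0,1,0,-1,0,0,0,0,1,0,-1,0,0,0,0,1,0,-1,0,0,0,0,1,0,-1,0,0,0,0,1,0,-1,0,0,0,0,0,0,-1,0,0,0,0,0,0,-1])

```text
time_s: 36.45
ee_pos: [0.4471, 0.1605, 0.3468]
tcp_rot: [3.141, 0.002, 1.718]
wrist_force: [-0.8, -0.0, -3.5]
opening: 0.052
gripper_force: 50.0
```

```bash
python3 - <<'E'
from h import *
avg(6); show(); print("crate mid"); go([.494,-.349,.0327],91.2); print("tray slots")
for k in(0,.088): go([.4825+k,.3545+k*.028,.0327],91.6)
E
```

```text
avg F [ 0.07  0.19 -3.49] T tool axes [ 0.064 -0.048 -0.014] sem [0.009 0.008 0.012]
t 36.75 rpy [-180.     0.    98.5] grasp [0.4469 0.1611 0.1662] F [-0.05 -0.07 -3.02] T [-0.014  0.05   0.034] open 0.0516 gf 50.0
crate mid
tool d (0.1m) now [-5.114 -0.287  1.337] world d [ 0.471 -5.101 -1.335] wz 1.82
tray slots
tool d (0.1m) now [1.861 0.637 1.334] world d [ 0.356  1.934 -1.335] wz 1.72
tool d (0.1m) now [1.756 1.511 1.334] world d [ 1.236  1.959 -1.335] wz 1.72
```

Emit:
jog_arm(series=[-0.3,-0.02,0,0,0,0,-1,-0.48,-0.027,0,0,0,0,-1,-0.48,-0.027,0,0,0,0,-1,-0.48,-0.027,0,0,0,0,-1,-0.48,-0.027,0,0,0,0,-1,-0.48,-0.027,0,0,0,0,-1,-0.48,-0.027,0,0,0,0,-1,-0.48,-0.027,0,0,0,0,-1,-0.48,-0.027,0,0,0,0,-1,-0.48,-0.027,0,0,0,0,-1])

```text
time_s: 37.75
ee_pos: [0.4889, -0.3018, 0.3465]
tcp_rot: [-3.141, -0.0, 1.718]
wrist_force: [1.6, 1.3, -3.6]
opening: 0.0517
gripper_force: 50.0
```

Emit:
jog_arm(series=[-0.48,-0.02,0,0,0,0,-1,0,0,0,0,0,0.92,-1,0,0,0,0,0,0.9,-1,0,0,0.2,0,0,0,-1,0,0,0.3,0,0,0,-1,0,0,0,0,0,0,-1,0,0,0,0,0,0,-1])

```text
time_s: 38.45
ee_pos: [0.4939, -0.3473, 0.2959]
tcp_rot: [-3.14, -0.002, 1.592]
wrist_force: [0.0, -0.6, -3.1]
opening: 0.0515
gripper_force: 50.0
```

```bash
python3 - <<'E'
from h import *
show(); go([.494,-.349,.0315],91.2)
E
```

```text
t 38.45 rpy [-1.799e+02 -1.000e-01  9.120e+01] grasp [ 0.4936 -0.347   0.1155] F [ 0.04 -0.63 -3.11] T [-0.089  0.026 -0.025] open 0.0515 gf 50.0
tool d (0.1m) now [-0.022  0.005  0.84 ] world d [ 0.004 -0.02  -0.84 ] wz -0.0
```

Emit:
jog_arm(series=[-0.02,0,0.4,0,0,0,-1,0,0,0.25,0,0,0,-1,0,0,0.12,0,0,0,-1,0,0,0.06,0,0,0,-1,0,0,0.02,0,0,0,-1,0,0,0,0,0,0,-1])

```text
time_s: 39.05
ee_pos: [0.4947, -0.3502, 0.2131]
tcp_rot: [3.14, 0.002, 1.591]
wrist_force: [0.5, -0.1, -3.2]
opening: 0.0517
gripper_force: 50.0
```

```bash
python3 - <<'E'
from h import *
show()
E
```

```text
t 39.05 rpy [1.799e+02 1.000e-01 9.120e+01] grasp [ 0.4951 -0.3505  0.0328] F [ 0.5  -0.09 -3.22] T [-0.049  0.068  0.02 ] open 0.0517 gf 50.0
```

Emit:
jog_arm(series=[0,0,0,0,0,0,0.5,0,0,0,0,0,0,0.5,0,0,0,0,0,0,0.5,0,0,-0.3,0,0,0,0.5,0,0,-0.5,0,0,0,0.5,0,0,-0.5,0,0,0,0.5])

```text
time_s: 39.65
ee_pos: [0.4937, -0.3493, 0.3427]
tcp_rot: [-3.14, -0.001, 1.591]
wrist_force: [0.4, -0.6, 0.0]
opening: 0.0702
gripper_force: 0.0
```

Emit:
jog_arm(series=[0.3,-0.04,0,0,0,0,1,0.45,-0.06,0,0,0,0,1,0.45,-0.06,0,0,0,0,1,0.45,-0.06,0,0,0,0,1,0.45,-0.06,0,0,0,0,1,0.45,-0.06,0,0,0,0,1,0.45,-0.06,0,0,0,0,1,0.43,-0.06,0,0,0,-0.42,1,0,0,0,0,0,0,1])

```text
time_s: 40.55
ee_pos: [0.4398, -0.0037, 0.3421]
tcp_rot: [3.141, -0.001, 1.627]
wrist_force: [-0.7, -1.0, 0.2]
opening: 0.094
gripper_force: 0.0
```

```bash
python3 - <<'E'
from h import *
for cam in("side","top"):
  c=optics.camera(cam)
  for r in find(cam,"set1","set",0,c):
    if r[2][0]<147: print(r)
show();go([.441,-.0067,.026],92.9)
E
```

```text
([344, 312], 0.88, [126, 88, 60], [0.496, -0.3194, 90.5761, 0.8083])
([379, 313], 0.76, [124, 87, 58], [0.5858, -0.3256, 90.7225, 0.8004])
([325, 224], 0.59, [123, 83, 51], [0.4422, -0.0065, 92.3135, 0.9545])
([363, 188], 0.58, [121, 82, 50], [0.5687, 0.1607, 85.844, 0.933])
([304, 145], 0.45, [120, 83, 52], [0.3676, 0.4636, 92.6078, 0.1097])
([440, 197], 0.96, [138, 96, 65], [0.4955, -0.3522, 91.2389, 0.9766])
([210, 222], 0.92, [136, 89, 49], [0.3952, 0.3543, 90.3714, 0.8867])
([276, 168], 0.82, [135, 89, 49], [0.5679, 0.1629, 87.2292, 0.9397])
([441, 169], 0.72, [140, 101, 67], [0.5848, -0.3507, 91.3409, 0.9691])
t 40.75 rpy [1.799e+02 1.000e-01 9.280e+01] grasp [ 0.4417 -0.0085  0.1618] F [-0.6  -0.57  0.18] T [-0.062  0.038 -0.042] open 0.094 gf 0.0
tool d (0.1m) now [ 0.02  -0.008  1.358] world d [-0.007  0.018 -1.358] wz -0.02
```

Emit:
jog_arm(series=[0.02,0,0.45,0,0,0,1,0,0,0.45,0,0,0,1,0,0,0.3,0,0,0,1,0,0,0.15,0,0,0,1,0,0,0,0,0,0,-1,0,0,0,0,0,0,-1,0,0,0,0,0,0,-1,0,0,0,0,0,0,-1,0,0,0,0,0,0,-1,0,0,0,0,0,0,-1])

```text
time_s: 41.75
ee_pos: [0.4412, -0.0057, 0.2074]
tcp_rot: [3.14, 0.001, 1.621]
wrist_force: [-0.9, -0.6, 1.7]
opening: 0.0517
gripper_force: 50.0
```

Emit:
jog_arm(series=[0,0,0,0,0,0,-1])

```text
time_s: 41.85
ee_pos: [0.4413, -0.0057, 0.2074]
tcp_rot: [3.141, 0.001, 1.621]
wrist_force: [-1.3, -0.4, 5.0]
opening: 0.0518
gripper_force: 50.0
```

```bash
python3 - <<'E'
from h import *
show()
E
```

```text
t 41.85 rpy [179.9   0.   92.9] grasp [ 0.4415 -0.0058  0.027 ] F [-1.28 -0.38  4.99] T [-0.142  0.388 -0.035] open 0.0518 gf 50.0
```

Emit:
jog_arm(series=[0,0,-0.2,0,0,0,-1,0,0,-0.4,0,0,0,-1,0,0,-0.4,0,0,0,-1,0,0,-0.4,0,0,0,-1])

```text
time_s: 42.25
ee_pos: [0.4399, -0.0053, 0.3467]
tcp_rot: [-3.139, -0.001, 1.621]
wrist_force: [0.9, 0.4, -3.2]
opening: 0.0514
gripper_force: 50.0
```

Emit:
jog_arm(series=[0,0,0,0,1,0,-1,0,0,0,0,1,0,-1,0,0,0,0,1,0,-1,0,0,0,0,1,0,-1,0,0,0,0,1,0,-1,0,0,0,0,1,0,-1,0,0,0,0,1,0,-1,0,0,0,0,0,0,-1,0,0,0,0,0,0,-1,0,0,0,0,0,0,-1])

```text
time_s: 43.25
ee_pos: [0.4407, -0.0055, 0.3463]
tcp_rot: [-3.141, -0.487, 1.621]
wrist_force: [-1.5, -0.1, -4.5]
opening: 0.0519
gripper_force: 50.0
```

Emit:
jog_arm(series=[0,0,0,0,-1,0,-1,0,0,0,0,-1,0,-1,0,0,0,0,-1,0,-1,0,0,0,0,-1,0,-1,0,0,0,0,-1,0,-1,0,0,0,0,-1,0,-1,0,0,0,0,-1,0,-1,0,0,0,0,0,0,-1,0,0,0,0,0,0,-1])

```text
time_s: 44.15
ee_pos: [0.4408, -0.0051, 0.3466]
tcp_rot: [-3.141, -0.002, 1.621]
wrist_force: [-0.4, -0.3, -4.8]
opening: 0.0516
gripper_force: 50.0
```

```bash
python3 - <<'E'
from h import *
avg(6); show()
E
```

```text
avg F [ 0.08  0.37 -4.11] T tool axes [ 0.036 -0.005  0.003] sem [0.015 0.009 0.011]
t 44.45 rpy [-180.    -0.    92.8] grasp [ 0.4409 -0.0057  0.1662] F [ 0.08 -0.11 -3.61] T [0.041 0.002 0.028] open 0.0519 gf 50.0
```

Emit:
jog_arm(series=[0,0,0,0,-1,0,-1,0,0,0,0,-1,0,-1,0,0,0,0,-1,0,-1,0,0,0,0,-1,0,-1,0,0,0,0,-1,0,-1,0,0,0,0,-1,0,-1,0,0,0,0,-1,0,-1,0,0,0,0,0,0,-1,0,0,0,0,0,0,-1,0,0,0,0,0,0,-1])

```text
time_s: 45.45
ee_pos: [0.441, -0.0057, 0.3467]
tcp_rot: [3.141, 0.487, 1.62]
wrist_force: [1.3, -0.8, -3.9]
opening: 0.0516
gripper_force: 50.0
```

Emit:
jog_arm(series=[0,0,0,0,1,0,-1,0,0,0,0,1,0,-1,0,0,0,0,1,0,-1,0,0,0,0,1,0,-1,0,0,0,0,1,0,-1,0,0,0,0,1,0,-1,0,0,0,0,1,0,-1,0,0,0,0,0,0,-1,0,0,0,0,0,0,-1])

```text
time_s: 46.35
ee_pos: [0.441, -0.0062, 0.3468]
tcp_rot: [3.141, 0.002, 1.62]
wrist_force: [0.3, -0.7, -4.2]
opening: 0.0514
gripper_force: 50.0
```

```bash
python3 - <<'E'
from h import *
avg(6); show(); print("crate near"); go([.406,-.3508,.0327],91.2); print("tray slots")
for k in(0,.088): go([.4825+k,.3545+k*.028,.0327],91.6)
E
```

```text
avg F [-0.21  0.01 -3.66] T tool axes [ 0.063 -0.11  -0.005] sem [0.007 0.016 0.01 ]
t 46.65 rpy [-180.     0.    92.9] grasp [ 0.4409 -0.0055  0.1662] F [-0.06 -0.24 -3.65] T [-0.088  0.032  0.05 ] open 0.0518 gf 50.0
crate near
tool d (0.1m) now [-3.43  -0.522  1.337] world d [-0.349 -3.453 -1.335] wz 0.42
tray slots
tool d (0.1m) now [3.575 0.597 1.333] world d [ 0.416  3.6   -1.335] wz 0.32
tool d (0.1m) now [3.555 1.477 1.333] world d [ 1.296  3.625 -1.335] wz 0.32
```

Emit:
jog_arm(series=[0.3,0.07,0,0,0,0,-1,0.47,0.075,0,0,0,0,-1,0.47,0.075,0,0,0,0,-1,0.47,0.075,0,0,0,0,-1,0.47,0.075,0,0,0,0,-1,0.47,0.075,0,0,0,0,-1,0.47,0.075,0,0,0,0,-1,0.46,0.075,0,0,0,0.32,-1,0,0,0.2,0,0,0,-1,0,0,0.4,0,0,0,-1])

```text
time_s: 47.65
ee_pos: [0.4841, 0.3582, 0.2899]
tcp_rot: [3.132, -0.005, 1.602]
wrist_force: [0.4, 0.9, -3.9]
opening: 0.0515
gripper_force: 50.0
```

Emit:
jog_arm(series=[0,0,0,0,0,0,-1,0,0,0,0,0,0,-1])

```text
time_s: 47.85
ee_pos: [0.4819, 0.3547, 0.2854]
tcp_rot: [-3.138, 0.002, 1.599]
wrist_force: [0.4, -1.1, -2.6]
opening: 0.0517
gripper_force: 50.0
```

```bash
python3 - <<'E'
from h import *
show(); go([.4825,.3535,.0315],91.6)
E
```

```text
t 47.85 rpy [-1.798e+02  1.000e-01  9.160e+01] grasp [0.4813 0.3544 0.105 ] F [ 0.35 -1.05 -2.59] T [-0.082 -0.037 -0.033] open 0.0517 gf 50.0
tool d (0.1m) now [-0.008  0.014  0.735] world d [ 0.012 -0.009 -0.735] wz -0.0
```

Emit:
jog_arm(series=[0,0,0.3,0,0,0,-1,0,0,0.25,0,0,0,-1,0,0,0.12,0,0,0,-1,0,0,0.06,0,0,0,-1,0,0,0.02,0,0,0,-1,0,0,0,0,0,0,-1])

```text
time_s: 48.45
ee_pos: [0.4833, 0.3552, 0.213]
tcp_rot: [3.139, -0.001, 1.598]
wrist_force: [-0.3, 0.3, -2.6]
opening: 0.0518
gripper_force: 50.0
```

```bash
python3 - <<'E'
from h import *
show()
E
```

```text
t 48.45 rpy [ 1.799e+02 -1.000e-01  9.160e+01] grasp [0.4836 0.3554 0.0326] F [-0.28  0.31 -2.58] T [-0.108  0.041  0.004] open 0.0518 gf 50.0
```

Emit:
jog_arm(series=[0,0,0,0,0,0,0.5,0,0,0,0,0,0,0.5,0,0,0,0,0,0,0.5,0,0,-0.3,0,0,0,0.5,0,0,-0.5,0,0,0,0.5,0,0,-0.5,0,0,0,0.5])

```text
time_s: 49.05
ee_pos: [0.4822, 0.3547, 0.3427]
tcp_rot: [-3.14, 0.001, 1.598]
wrist_force: [0.6, 0.0, 0.5]
opening: 0.0705
gripper_force: 0.0
```

Emit:
jog_arm(series=[-0.25,0.12,0,0,0,0,1,-0.43,0.17,0,0,0,0,1,-0.43,0.17,0,0,0,0,1,-0.43,0.17,0,0,0,0,1,-0.41,0.17,0,0,0,0,1,0,0,0,0,0,0.6,1,0,0,0,0,0,0.6,1,0,0,0,0,0,0,1])

```text
time_s: 49.85
ee_pos: [0.5682, 0.1616, 0.3423]
tcp_rot: [3.14, -0.0, 1.513]
wrist_force: [0.0, -0.8, 0.4]
opening: 0.094
gripper_force: 0.0
```

```bash
python3 - <<'E'
from h import *
for cam in("side","top"):
  c=optics.camera(cam)
  for r in find(cam,"set1","set",0,c):
    if r[2][0]<147: print(r)
show();go([.568,.162,.026],86.6)
E
```

```text
([312, 151], 0.91, [121, 82, 50], [0.3972, 0.3897, 91.6493, 0.8071])
([361, 186], 0.89, [120, 81, 49], [0.569, 0.1601, 86.8887, 0.932])
([333, 152], 0.84, [119, 81, 49], [0.4831, 0.3845, 93.0124, 0.8085])
([379, 312], 0.81, [123, 85, 57], [0.5862, -0.321, 89.8684, 0.7803])
([345, 311], 0.67, [124, 87, 59], [0.4962, -0.3227, 90.838, 0.8244])
([207, 197], 0.97, [137, 90, 49], [0.484, 0.3577, 90.1569, 0.9396])
([442, 167], 0.88, [142, 103, 69], [0.5848, -0.3514, 91.4607, 0.9716])
([208, 220], 0.85, [137, 90, 49], [0.396, 0.3548, 89.4876, 0.8847])
([294, 170], 0.53, [135, 89, 48], [0.5654, 0.1074, 93.145, 0.1427])
([208, 184], 0.51, [145, 113, 70], [0.509, 0.3604, 2.4922, 0.1304])
t 50.05 rpy [180.   -0.   86.8] grasp [0.5678 0.1626 0.1615] F [0.33 1.23 0.75] T [-0.063  0.046  0.02 ] open 0.094 gf 0.0
tool d (0.1m) now [-6.000e-03  1.000e-03  1.355e+00] world d [ 0.002 -0.006 -1.355] wz 0.06
```

Emit:
jog_arm(series=[0,0,0.45,0,0,0,1,0,0,0.45,0,0,0,1,0,0,0.3,0,0,0,1,0,0,0.15,0,0,0,1,0,0,0,0,0,0,-1,0,0,0,0,0,0,-1,0,0,0,0,0,0,-1,0,0,0,0,0,0,-1,0,0,0,0,0,0,-1,0,0,0,0,0,0,-1])

```text
time_s: 51.05
ee_pos: [0.5682, 0.1622, 0.2077]
tcp_rot: [3.14, -0.0, 1.514]
wrist_force: [-0.7, 0.3, 0.9]
opening: 0.0518
gripper_force: 50.0
```

Emit:
jog_arm(series=[0,0,0,0,0,0,-1])

```text
time_s: 51.15
ee_pos: [0.5682, 0.1622, 0.2077]
tcp_rot: [3.14, -0.0, 1.514]
wrist_force: [-1.3, 0.2, 5.1]
opening: 0.0518
gripper_force: 50.0
```

```bash
python3 - <<'E'
from h import *
show()
E
```

```text
t 51.15 rpy [179.9  -0.   86.8] grasp [0.5684 0.1623 0.0273] F [-1.34  0.18  5.07] T [-0.081  0.403  0.015] open 0.0518 gf 50.0
```

Emit:
jog_arm(series=[0,0,-0.2,0,0,0,-1,0,0,-0.4,0,0,0,-1,0,0,-0.4,0,0,0,-1,0,0,-0.4,0,0,0,-1])

```text
time_s: 51.55
ee_pos: [0.5669, 0.162, 0.3461]
tcp_rot: [-3.138, 0.001, 1.515]
wrist_force: [0.4, 0.5, -4.2]
opening: 0.0517
gripper_force: 50.0
```

Emit:
jog_arm(series=[0,0,0,0,1,0,-1,0,0,0,0,1,0,-1,0,0,0,0,1,0,-1,0,0,0,0,1,0,-1,0,0,0,0,1,0,-1,0,0,0,0,1,0,-1,0,0,0,0,1,0,-1,0,0,0,0,0,0,-1,0,0,0,0,0,0,-1,0,0,0,0,0,0,-1])

```text
time_s: 52.55
ee_pos: [0.5676, 0.1622, 0.3461]
tcp_rot: [-3.141, -0.487, 1.514]
wrist_force: [1.1, 0.2, -4.0]
opening: 0.0516
gripper_force: 50.0
```

Emit:
jog_arm(series=[0,0,0,0,-1,0,-1,0,0,0,0,-1,0,-1,0,0,0,0,-1,0,-1,0,0,0,0,-1,0,-1,0,0,0,0,-1,0,-1,0,0,0,0,-1,0,-1,0,0,0,0,-1,0,-1,0,0,0,0,0,0,-1,0,0,0,0,0,0,-1])

```text
time_s: 53.45
ee_pos: [0.5678, 0.1627, 0.3466]
tcp_rot: [-3.141, -0.002, 1.515]
wrist_force: [0.5, 0.5, -3.6]
opening: 0.0518
gripper_force: 50.0
```

```bash
python3 - <<'E'
from h import *
avg(6); show()
E
```

```text
avg F [ 0.17  0.   -4.18] T tool axes [ 0.068 -0.001 -0.006] sem [0.009 0.014 0.007]
t 53.75 rpy [-180.    -0.    86.7] grasp [0.5678 0.162  0.1662] F [ 0.37 -0.64 -4.01] T [-0.002  0.097 -0.027] open 0.0518 gf 50.0
```

Emit:
jog_arm(series=[0,0,0,0,-1,0,-1,0,0,0,0,-1,0,-1,0,0,0,0,-1,0,-1,0,0,0,0,-1,0,-1,0,0,0,0,-1,0,-1,0,0,0,0,-1,0,-1,0,0,0,0,-1,0,-1,0,0,0,0,0,0,-1,0,0,0,0,0,0,-1,0,0,0,0,0,0,-1])

```text
time_s: 54.75
ee_pos: [0.5679, 0.1621, 0.3467]
tcp_rot: [3.141, 0.487, 1.514]
wrist_force: [-0.6, -0.6, -3.8]
opening: 0.0515
gripper_force: 50.0
```

Emit:
jog_arm(series=[0,0,0,0,1,0,-1,0,0,0,0,1,0,-1,0,0,0,0,1,0,-1,0,0,0,0,1,0,-1,0,0,0,0,1,0,-1,0,0,0,0,1,0,-1,0,0,0,0,1,0,-1,0,0,0,0,0,0,-1,0,0,0,0,0,0,-1])

```text
time_s: 55.65
ee_pos: [0.5678, 0.1616, 0.3468]
tcp_rot: [3.141, 0.002, 1.514]
wrist_force: [-0.9, -0.2, -4.0]
opening: 0.0516
gripper_force: 50.0
```

```bash
python3 - <<'E'
from h import *
avg(6); show(); print("crate near"); go([.406,-.3508,.0327],91.2); print("tray slots")
for k in(.088,): go([.4825+k,.3545+k*.028,.0327],91.6)
E
```

```text
avg F [-0.13 -0.24 -3.81] T tool axes [ 0.083 -0.114 -0.024] sem [0.008 0.009 0.012]
t 55.95 rpy [-180.     0.    86.8] grasp [0.5678 0.1623 0.1662] F [ 0.63 -0.29 -3.54] T [-0.103  0.106  0.02 ] open 0.052 gf 50.0
crate near
tool d (0.1m) now [-5.212 -1.329  1.338] world d [-1.618 -5.131 -1.335] wz -1.1
tray slots
tool d (0.1m) now [ 1.946 -0.081  1.334] world d [ 0.027  1.947 -1.335] wz -1.2
```

Emit:
jog_arm(series=[0.25,-0.02,0,0,0,0,-1,0.43,-0.02,0,0,0,0,-1,0.43,-0.02,0,0,0,0,-1,0.43,-0.02,0,0,0,0,-1,0.4,-0.01,0,0,0,0,-1,0,0,0,0,0,-0.6,-1,0,0,0.2,0,0,-0.6,-1,0,0,0.4,0,0,0,-1,0,0,0,0,0,0,-1,0,0,0,0,0,0,-1])

```text
time_s: 56.95
ee_pos: [0.5692, 0.3563, 0.2852]
tcp_rot: [-3.138, 0.002, 1.598]
wrist_force: [0.3, 0.4, -3.6]
opening: 0.0516
gripper_force: 50.0
```

```bash
python3 - <<'E'
from h import *
show(); go([.570,.357,.0315],91.6)
E
```

```text
t 56.95 rpy [-1.798e+02  1.000e-01  9.160e+01] grasp [0.5685 0.3559 0.1048] F [ 0.34  0.43 -3.57] T [-0.15   0.013  0.017] open 0.0516 gf 50.0
tool d (0.1m) now [0.011 0.017 0.733] world d [ 0.015  0.011 -0.733] wz -0.0
```

Emit:
jog_arm(series=[0,0,0.3,0,0,0,-1,0,0,0.25,0,0,0,-1,0,0,0.12,0,0,0,-1,0,0,0.06,0,0,0,-1,0,0,0.02,0,0,0,-1,0,0,0,0,0,0,-1])

```text
time_s: 57.55
ee_pos: [0.5705, 0.3567, 0.2133]
tcp_rot: [3.139, -0.001, 1.598]
wrist_force: [0.1, 0.0, -4.5]
opening: 0.052
gripper_force: 50.0
```

```bash
python3 - <<'E'
from h import *
show()
E
```

```text
t 57.55 rpy [ 1.799e+02 -1.000e-01  9.160e+01] grasp [0.571  0.3569 0.0329] F [ 0.08  0.05 -4.47] T [-0.116  0.066 -0.015] open 0.052 gf 50.0
```

Emit:
jog_arm(series=[0,0,0,0,0,0,0.4,0,0,0,0,0,0,0.4,0,0,0,0,0,0,0.4,0,0,-0.3,0,0,0,0.4,0,0,-0.5,0,0,0,0.4,0,0,-0.5,0,0,0,0.4,0,0,-0.2,0,0,0,0])

```text
time_s: 58.25
ee_pos: [0.5712, 0.3571, 0.3696]
tcp_rot: [3.131, -0.005, 1.598]
wrist_force: [0.8, 0.5, 0.6]
opening: 0.0608
gripper_force: 0.0
```

Emit:
jog_arm(series=[-0.3,0.1,0,0,0,0,0,-0.47,0.145,0,0,0,0,0,-0.47,0.145,0,0,0,0,0,-0.47,0.145,0,0,0,0,0,-0.47,0.145,0,0,0,0,0,-0.47,0.145,0,0,0,0,0,-0.47,0.145,0,0,0,0,0,-0.47,0.145,0,0,0,0.35,0,0,0,0,0,0,0,0])

```text
time_s: 59.15
ee_pos: [0.6925, -0.006, 0.3625]
tcp_rot: [3.139, 0.003, 1.566]
wrist_force: [0.1, -0.4, -0.5]
opening: 0.0467
gripper_force: 0.0
```

```bash
python3 - <<'E'
from h import *
c=optics.camera("side"); cv2.imwrite("pics/side2.png",c["frame"][:,:,::-1]); print(find("side","bar","bar",.018,c))
c=optics.camera("top"); cv2.imwrite("pics/top2.png",c["frame"][:,:,::-1]); print(find("top","bar","bar",.018,c))
show();go([.6895,-.004,.0327],90.2)
E
```

```text
[([408, 230], 0.93, [145, 145, 143], [0.6905, -0.0176, 90.3567, 0.8927])]
[([314, 128], 0.56, [172, 177, 171], [0.6887, -0.0025, 90.3999, 0.5196])]
t 59.35 rpy [180.   -0.   90.2] grasp [0.6909 0.0017 0.1815] F [-0.01 -0.16  0.12] T [-0.037  0.116 -0.059] open 0.0471 gf 0.0
tool d (0.1m) now [-0.058 -0.014  1.488] world d [-0.014 -0.057 -1.488] wz 0.01
```

View pics/side2.png

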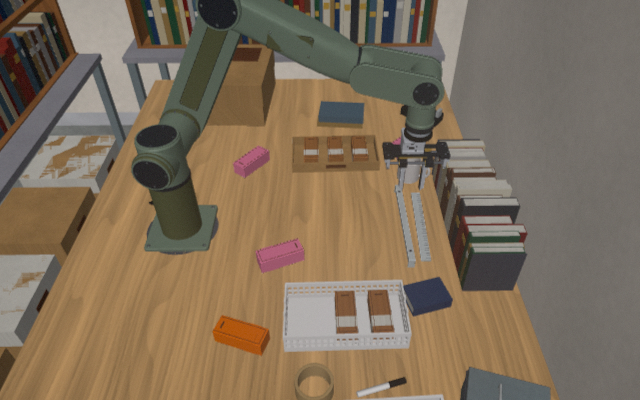

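View pics/top2.png

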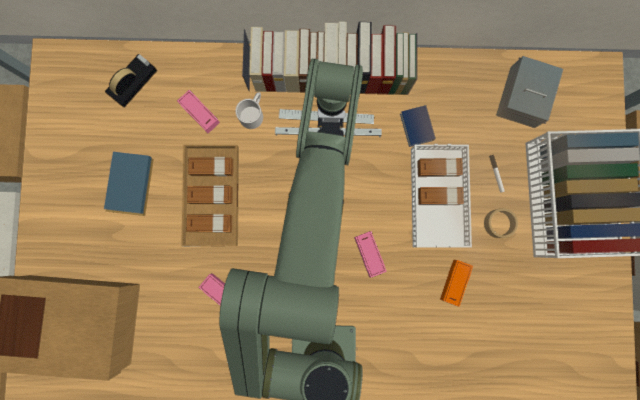

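The side view shows three boxes flat in the tray at (310–360,150) and two in the crate at (345,312) and (380,312). The bar is on the table at (405,228). In the top view its ends are at about (275,132) and (382,132), and the bystanders are unmoved.

Emit:
jog_arm(series=[-0.055,-0.014,0.3,0,0,0,0,0,0,0.45,0,0,0,0,0,0,0.4,0,0,0,0,0,0,0.23,0,0,0,0,0,0,0.1,0,0,0,0,0,0,0,0,0,0,0,0,0,0,0,0,0,-1,0,0,0,0,0,0,-1,0,0,0,0,0,0,-1,0,0,0,0,0,0,-1], force=50)

```text
time_s: 60.35
ee_pos: [0.6902, -0.0051, 0.2152]
tcp_rot: [3.139, 0.0, 1.574]
wrist_force: [0.6, 0.8, 2.4]
opening: 0.0197
gripper_force: 50.0
```

Emit:
jog_arm(series=[0,0,0,0,0,0,-1])

```text
time_s: 60.45
ee_pos: [0.6903, -0.0051, 0.2152]
tcp_rot: [3.139, 0.0, 1.574]
wrist_force: [0.2, -0.0, 4.0]
opening: 0.0196
gripper_force: 50.0
```

```bash
python3 - <<'E'
from h import *
show()
E
```

```text
t 60.45 rpy [179.9   0.   90.2] grasp [ 0.6907 -0.0051  0.0348] F [ 0.2  -0.03  4.02] T [0.007 0.183 0.029] open 0.0196 gf 50.0
```

Emit:
jog_arm(series=[0,0,-0.2,0,0,0,-1,0,0,-0.45,0,0,0,-1,0,0,-0.45,0,0,0,-1,0,0,-0.4,0,0,0,-1,0,-0.25,0,0,0,0,-1,0,-0.45,0,0,0,0,-1,0,-0.45,0,0,0,0,-1,0,-0.45,0,0,0,0,-1,0,-0.35,0,0,0,0,-1,0,0,0,0,0,-1,-1])

```text
time_s: 61.45
ee_pos: [0.4897, -0.0049, 0.3613]
tcp_rot: [-3.134, -0.002, 1.645]
wrist_force: [0.6, -0.2, -2.1]
opening: 0.0196
gripper_force: 50.0
```

Emit:
jog_arm(series=[0,0,0,0,0,-1,-1,0,0,0,0,0,-1,-1,0,0,0,0,0,-1,-1,0,0,0,0,0,-1,-1,0,0,0,0,0,-1,-1,0,0,0,0,0,-1,-1,0,0,0,0,0,-1,-1,0,0,0,0,0,-1,-1,0,0,0,0,0,-1,-1,0,0,0,0,0,-1,-1])

```text
time_s: 62.45
ee_pos: [0.4943, -0.0056, 0.363]
tcp_rot: [-3.141, -0.001, 2.344]
wrist_force: [-0.1, 0.3, -2.7]
opening: 0.0194
gripper_force: 50.0
```

Emit:
jog_arm(series=[0,0,0,0,0,-1,-1,0,0,0,0,0,-1,-1,0,0,0,0,0,-1,-1,0,0,0,0,0,-1,-1,0,0,0,0,0,-1,-1,0,0,0,0,0,-1,-1,0,0,0,0,0,-1,-1,0,0,0,0,0,-1,-1,0,0,0,0,0,-1,-1,0,0,0,0,0,-1,-1])

```text
time_s: 63.45
ee_pos: [0.4943, -0.0056, 0.363]
tcp_rot: [3.141, -0.001, 3.043]
wrist_force: [-0.7, 0.1, -2.3]
opening: 0.0197
gripper_force: 50.0
```

Emit:
jog_arm(series=[0,0,0,0,0,-1,-1,0,0,0,0,0,-0.7,-1,0,0,0,0,0,0,-1])

```text
time_s: 63.75
ee_pos: [0.4943, -0.0056, 0.3631]
tcp_rot: [3.141, -0.001, -3.125]
wrist_force: [0.7, -1.0, -1.2]
opening: 0.0194
gripper_force: 50.0
```

```bash
python3 - <<'E'
from h import *
show(); go([.495,-.347,.13],181)
E
```

```text
t 63.75 rpy [ 1.80e+02 -1.00e-01 -1.79e+02] grasp [ 0.4941 -0.0055  0.1827] F [ 0.7  -0.98 -1.23] T [ 0.028 -0.065 -0.075] open 0.0194 gf 50.0
tool d (0.1m) now [ 0.047 -3.414  0.526] world d [ 0.009 -3.415 -0.527] wz -0.01
```

Emit:
jog_arm(series=[0.005,-0.3,0,0,0,0,-1,0.006,-0.445,0,0,0,0,-1,0.006,-0.445,0,0,0,0,-1,0.006,-0.445,0,0,0,0,-1,0.006,-0.445,0,0,0,0,-1,0.006,-0.445,0,0,0,0,-1,0.006,-0.445,0,0,0,0,-1,0.006,-0.445,0,0,0,0,-1,0,0,0.3,0,0,0,-1,0,0,0.2,0,0,0,-1])

```text
time_s: 64.75
ee_pos: [0.4951, -0.3488, 0.3121]
tcp_rot: [3.141, -0.001, -3.129]
wrist_force: [0.2, 0.2, -2.2]
opening: 0.0198
gripper_force: 50.0
```

Emit:
jog_arm(series=[0,0,0,0,0,0,-1,0,0,0,0,0,0,-1])

```text
time_s: 64.95
ee_pos: [0.4957, -0.3469, 0.3132]
tcp_rot: [3.141, -0.001, -3.125]
wrist_force: [0.4, 0.5, -1.9]
opening: 0.0197
gripper_force: 50.0
```

```bash
python3 - <<'E'
from h import *
show(); z=st()[2][2]-.0168
for n in("side","top"):
    c=optics.camera(n); print(n,find(n,"bar","bar",z,c),find(n,"crate","crate",0,c))
    if n=="side": cv2.imwrite("pics/side3.png",cv2.resize(c["frame"][220:380,240:480,::-1],None,fx=3.3,fy=3.3))
    else: cv2.imwrite("pics/top3.png",cv2.resize(c["frame"][120:270,360:520,::-1],None,fx=4,fy=4))
    # predicted ends of a bar centred on the grasp point, yaw 1
    s,R,g=st()
    print([proj(c,[[g[0]+k*.165*np.cos(.0175),g[1]+k*.165*.0175,z+.014]]).round(1).tolist() for k in(-1,1)])
E
```

```text
t 64.95 rpy [ 1.799e+02 -1.000e-01 -1.791e+02] grasp [ 0.4955 -0.3467  0.1328] F [ 0.38  0.53 -1.93] T [ 0.006 -0.007 -0.059] open 0.0197 gf 50.0
side [([332, 290], 0.91, [146, 148, 147], [0.493, -0.3475, 0.9551, 0.6964])] [([330, 326], 0.93, [177, 173, 172], [0.4941, -0.3494, 1.1917, 0.6398])]
[[[278.9, 292.2]], [[414.3, 288.9]]]
top [([444, 155], 0.5, [169, 171, 162], [0.6057, -0.3473, 1.6649, 0.3058]), ([210, 223], 0.39, [140, 93, 51], [0.3956, 0.3314, 99.3616, 0.2575]), ([507, 228], 0.31, [112, 95, 65], [0.4156, -0.5004, 121.6074, 0.0992])] [([427, 154], 0.93, [184, 180, 169], [0.5662, -0.3475, 1.3879, 0.2])]
[[[448.9, 249.2]], [[446.4, 135.2]]]
```

View pics/side3.png

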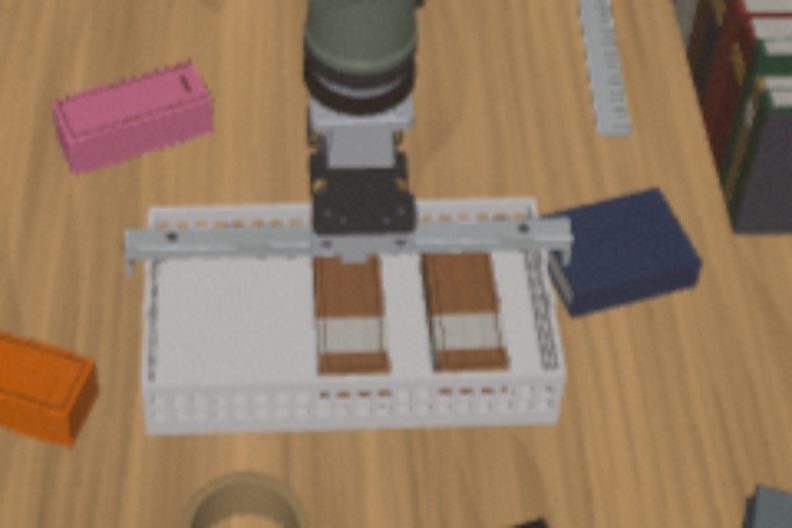

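View pics/top3.png

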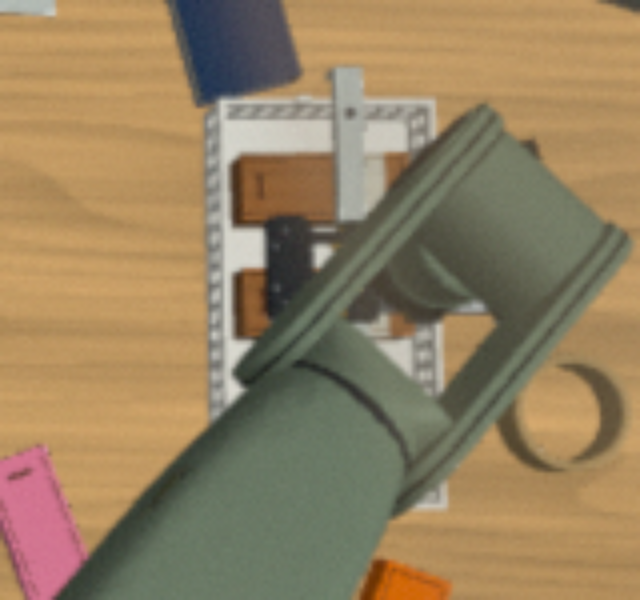

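The side crop shows the bar spanning both end walls at about (125,245) and (572,238), overhanging evenly. The crate walls are at x≈150 and 540 there. In the top crop the far end at (348,75) lies between the cheeks. I'm lowering it.

Emit:
jog_arm(series=[0,0,0.2,0,0,0,-1,0,0,0.15,0,0,0,-1,0,0,0.08,0,0,0,-1,0,0,0.04,0,0,0,-1,0,0,0.02,0,0,0,-1,0,0,0,0,0,0,-1])

```text
time_s: 65.85
ee_pos: [0.4959, -0.3472, 0.2647]
tcp_rot: [-3.141, 0.0, -3.125]
wrist_force: [-0.8, 0.5, -2.1]
opening: 0.0197
gripper_force: 50.0
```

```bash
python3 - <<'E'
from h import *
show()
E
```

```text
t 65.85 rpy [-180.    0. -179.] grasp [ 0.496  -0.3472  0.0843] F [-0.79  0.49 -2.14] T [ 0.029 -0.037  0.041] open 0.0197 gf 50.0
```

Emit:
jog_arm(series=[0,0,0.015,0,0,0,-1,0,0,0.01,0,0,0,-1,0,0,0,0,0,0,-1])

```text
time_s: 66.15
ee_pos: [0.4959, -0.3472, 0.2624]
tcp_rot: [-3.141, 0.0, -3.125]
wrist_force: [1.1, -0.3, -1.0]
opening: 0.0194
gripper_force: 50.0
```

```bash
python3 - <<'E'
from h import *
show()
E
```

```text
t 66.15 rpy [-180.    0. -179.] grasp [ 0.496  -0.3472  0.082 ] F [ 1.07 -0.26 -0.96] T [ 0.048 -0.031 -0.048] open 0.0194 gf 50.0
```

Emit:
jog_arm(series=[0,0,0.01,0,0,0,-1,0,0,0,0,0,0,0,0,0,0,0,0,0,0,0,0,0,0,0,0,0,0,0,-0.3,0,0,0,0,0,0,-0.5,0,0,0,0,0,0,-0.5,0,0,0,0,0,0.45,0,0,0,0,0,0,0.45,0,0,0,0,0,0,0.45,0,0,0,0,0])

```text
time_s: 67.15
ee_pos: [0.4933, -0.211, 0.3919]
tcp_rot: [-3.141, 0.002, -3.126]
wrist_force: [0.2, 1.6, 0.0]
opening: 0.047
gripper_force: 0.0
```

Emit:
jog_arm(series=[0,0.45,0,0,0,0,0,0,0.45,0,0,0,0,0,0,0.45,0,0,0,0,0,0,0.45,0,0,0,0,0,0,0,0,0,0,0,0,0,0,0,0,0,0,0])

```text
time_s: 67.75
ee_pos: [0.4904, -0.0313, 0.3913]
tcp_rot: [-3.141, 0.0, -3.122]
wrist_force: [-0.0, -0.1, 0.7]
opening: 0.0468
gripper_force: 0.0
```

```bash
python3 - <<'E'
from h import *
show()
for n in("side","top"):
    c=optics.camera(n); print(n,find(n,"bar","bar",.065,c),find(n,"crate","crate",0,c))
    im=c["frame"][250:370,260:440] if n=="side" else c["frame"][130:260,390:490]
    cv2.imwrite(f"pics/{n}4.png",cv2.resize(im[:,:,::-1],None,fx=4.4,fy=4.4))
E
```

```text
t 67.75 rpy [-180.     0.  -178.9] grasp [ 0.4905 -0.0314  0.2109] F [-0.02 -0.1   0.69] T [ 0.015 -0.021 -0.055] open 0.0468 gf 0.0
side [([341, 305], 0.94, [146, 148, 147], [0.4926, -0.3486, 1.1469, 0.926])] [([330, 324], 0.77, [170, 166, 165], [0.494, -0.349, 1.1118, 0.6668])]
top [([440, 196], 0.63, [168, 171, 162], [0.4915, -0.3487, 1.3555, 0.9115]), ([499, 173], 0.4, [146, 136, 119], [0.5633, -0.5089, 17.2561, 0.2092])] [([436, 209], 0.95, [199, 195, 184], [0.4919, -0.3493, 1.3368, 0.6203]), ([210, 167], 0.52, [135, 89, 49], [0.6182, 0.3771, 45.7477, 0.1473])]
```

View pics/side4.png

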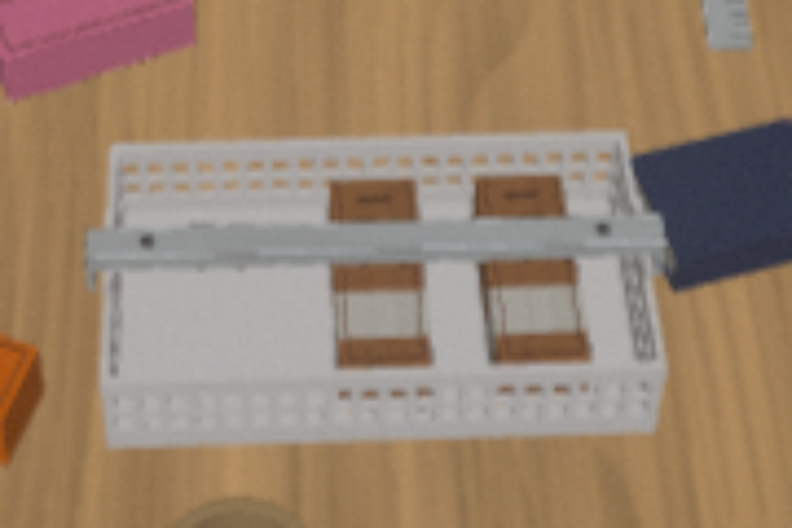

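View pics/top4.png

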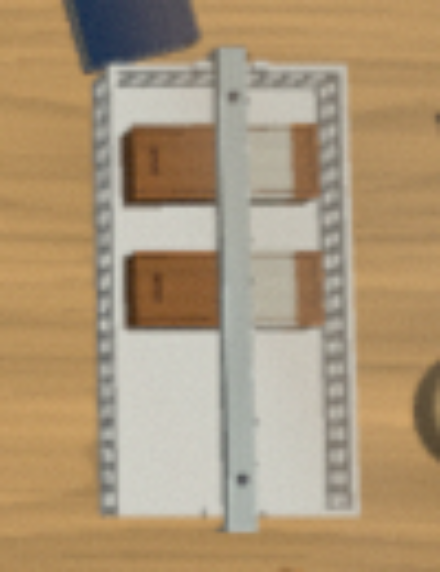

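The bar is seated: in the side crop its hooks are over both ends at (90,265) and (668,250). In the top crop it lies centred between the cheeks at (232,50) and (242,525), with both boxes flat underneath.

```bash
python3 -c "
from workcell import bot
print(bot.job_done())"
```

```text
the job is handed in; nothing more can be done
None
```

I handed the job in: the two complete sets lie flat in the crate, the three incomplete ones lie flat in the tray, and the bar is back on the crate with both ends hooked over (its end brushed something, probably the row of books, while I was setting it aside; nothing looked moved in the pictures).

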